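# Unload the finishing carousel into the covered drying station

### The job

Raise the clear cover of the drying station upright, then turn the carousel (it has a hub knob) to bring each square leg round to the gap in the wire guard where it can be lifted out, and lay it flat across the narrow drying rails, front to back, side by side. When all the square legs that are there lie on the rails, lower the cover fully closed. Leave the round feet standing in the carousel and do not disturb the can, sanding block and brush.

Things in the scene. Friction and masses are not known exactly. Their poses are not given: they have to be found in the camera images.
- carousel_base: fixed base of the carousel; origin on the turning axis at table height, z up. Its -x axis points to the gap of the wire guard, roughly towards the arm. The guard is 6 thick steel wire: two arcs 98 and 148 from the axis with their tops 111 above the table and wire posts 202 from the axis; it covers everything except the directions within 48 degrees of -x, so a part can be taken from above only in the gap
- carousel (a joint): angle of the turning deck, rad, 0 at its start position, growing counter-clockwise from above; turns freely many turns either way (limits -12.6 and 12.6), stays where it is left, about 0.1 N m of friction. The deck is a 380 wide plywood disc, top 30 above the table, divided into six 60 degree pockets by radial fins 10 high and 6 thick (from 84 to 184 from the axis) and a rim lip 12 high
- hub_knob (a point): centre of the round black hub knob on the turning axis: 48 diameter, from 120 to 162 above the table, on a thin stem, fixed to the deck. This point is 141 above the table; grip the knob across any diameter from above and twist
- pick_gap (a point): fixed point on the deck's top surface (30 above the table) in the middle of the guard's gap, 120 from the axis: where the middle of a pocket lies when it faces the arm
- station: drying station, fixed grey tray 185 (x) x 360 (y); origin at the centre of its underside, x away from the arm. Front wall 70 high, side and back walls 100 high; inside clear space x from -87 to +87, y from -174 to +174
- rails (a point): centre of the rail tops, 48 above the table, axes as the station. Three aluminium rails run along y the full inside width at x = -45, 0, +45, each 8 wide, tops 48 above the table. A leg laid flat across them (along x) has its centre 20 above this point; four legs fit side by side 78 apart in y
- cover (a joint): angle of the clear cover, rad: 0 closed and level, 1.57 upright, stop at 1.75. Friction hinge: it stays at any angle it is left at; about 3 to 5 N at the handle moves it
- cover_hinge (a point): middle of the cover's hinge line, along the station's y axis, at the back, 95.5 behind the station's centre, 104 above the table. The cover is 190 deep, 360 wide, 5 thick
- cover_handle (a point): middle of the cover's handle: a 12 thick round bar parallel to the hinge, 120 long, 232 from the hinge line, standing 42 out from the cover's front edge; closed it is 104 above the table. It moves with the cover
- leg1: square dark-stained furniture leg, a plain wooden bar 110 long (its x axis) x 40 x 40, 0.13 kg, with a flush bright disc in one end; origin at its centre. Starts lying flat in a carousel pocket, long axis roughly radial, centre 120 from the hub axis. Absent (None) in some starts
- leg2: square dark-stained furniture leg, a plain wooden bar 110 long (its x axis) x 40 x 40, 0.13 kg, with a flush bright disc in one end; origin at its centre. Starts lying flat in a carousel pocket, long axis roughly radial, centre 120 from the hub axis. Absent (None) in some starts
- leg3: square dark-stained furniture leg, a plain wooden bar 110 long (its x axis) x 40 x 40, 0.13 kg, with a flush bright disc in one end; origin at its centre. Starts lying flat in a carousel pocket, long axis roughly radial, centre 120 from the hub axis. Absent (None) in some starts
- leg4: square dark-stained furniture leg, a plain wooden bar 110 long (its x axis) x 40 x 40, 0.13 kg, with a flush bright disc in one end; origin at its centre. Starts lying flat in a carousel pocket, long axis roughly radial, centre 120 from the hub axis. Absent (None) in some starts
- foot1: round turned bun foot of the same dark wood, 62 across, 44 tall; origin at the centre of its underside. Stands in a carousel pocket and stays there
- foot2: round turned bun foot of the same dark wood, 62 across, 44 tall; origin at the centre of its underside. Stands in a carousel pocket and stays there
- finish_can: upright flat metal can, 45 x 85 x 110 with a white cap to 126, bystander; origin at the centre of its underside
- sanding_block: cork sanding block lying on the table, 110 x 65 x 34, bystander; origin at the centre of its underside
- flat_brush: paint brush lying on the table along its x axis, bystander
Things that resemble listed ones, but are neither listed nor needed, are in the scene too. What is shaped like the leg4 but orange or turquoise is not meant.

How it is judged:
On the way, in this order (a step that is already met when the one before it is completed fails the run):
1. the cover is raised upright (value of joint cover above 1.35 rad), for 0.2 s.
2. with the cover still up, every square leg lies on the rails (x of leg1 in the frame of rails between -0.045 and 0.045 m and y of leg1 in the frame of rails between -0.16 and 0.16 m and z of leg1 in the frame of rails between 0.012 and 0.028 m and angle between leg1's own x axis and vertical between 1.42 and 1.72 rad and angle between the x axis of each of leg1, leg2, leg3, leg4 and the x axis of station, either way round below 0.45 rad and linear speed of each of leg1, leg2, leg3, leg4 below 0.02 m/s and x of leg2 in the frame of rails between -0.045 and 0.045 m and y of leg2 in the frame of rails between -0.16 and 0.16 m and z of leg2 in the frame of rails between 0.012 and 0.028 m and angle between leg2's own x axis and vertical between 1.42 and 1.72 rad and x of leg3 in the frame of rails between -0.045 and 0.045 m and y of leg3 in the frame of rails between -0.16 and 0.16 m and z of leg3 in the frame of rails between 0.012 and 0.028 m and angle between leg3's own x axis and vertical between 1.42 and 1.72 rad and x of leg4 in the frame of rails between -0.045 and 0.045 m and y of leg4 in the frame of rails between -0.16 and 0.16 m and z of leg4 in the frame of rails between 0.012 and 0.028 m and angle between leg4's own x axis and vertical between 1.42 and 1.72 rad and value of joint cover above 1.2 rad), for 0.3 s.
At the end, for the whole second after the job is handed in: Cover closed (under 0.05 rad); every square leg present lies flat (8 degrees) on the rails, front to back within 25 degrees, centre within 45 mm of the middle in depth and 160 mm sideways, still; both round feet stand in the carousel (20 degrees) (value of joint cover below 0.05 rad and x of leg1 in the frame of rails between -0.045 and 0.045 m and y of leg1 in the frame of rails between -0.16 and 0.16 m and z of leg1 in the frame of rails between 0.012 and 0.028 m and angle between leg1's own x axis and vertical between 1.42 and 1.72 rad and angle between the x axis of each of leg1, leg2, leg3, leg4 and the x axis of station, either way round below 0.45 rad and linear speed of each of leg1, leg2, leg3, leg4 below 0.02 m/s and x of leg2 in the frame of rails between -0.045 and 0.045 m and y of leg2 in the frame of rails between -0.16 and 0.16 m and z of leg2 in the frame of rails between 0.012 and 0.028 m and angle between leg2's own x axis and vertical between 1.42 and 1.72 rad and x of leg3 in the frame of rails between -0.045 and 0.045 m and y of leg3 in the frame of rails between -0.16 and 0.16 m and z of leg3 in the frame of rails between 0.012 and 0.028 m and angle between leg3's own x axis and vertical between 1.42 and 1.72 rad and x of leg4 in the frame of rails between -0.045 and 0.045 m and y of leg4 in the frame of rails between -0.16 and 0.16 m and z of leg4 in the frame of rails between 0.012 and 0.028 m and angle between leg4's own x axis and vertical between 1.42 and 1.72 rad and horizontal distance between each of foot1, foot2 and hub_knob below 0.19 m and angle between each of foot1, foot2's own z axis and vertical below 0.35 rad and height (world z) of foot1 between 0.015 and 0.045 m and height (world z) of foot2 between 0.015 and 0.045 m); the robot touches nothing.
It fails at once if a bystander was moved more than 40 mm (distance of any of finish_can, sanding_block, flat_brush from where it was at the start of the episode above 0.04 m).
It fails at once if the can was tipped over (angle between finish_can's own z axis and vertical above 0.5 rad).
It fails at once if a round foot was taken out of the carousel (height (world z) of any of foot1, foot2 above 0.075 m or horizontal distance between any of foot1, foot2 and hub_knob above 0.21 m).
Of leg1, leg2, leg3, leg4 only 3 to 4 are there at a start; the rules pass over those that are not, and their reading is None.
At some moment in a run one of leg1, leg2, leg3, leg4 may be knocked a few centimetres aside while the robot is not near it.
Once in a run the grip may slacken for a moment while it holds something.
It also fails if it takes over 210 s, if anything falls off the work surface, if the arm or the gripper's body presses on something with over 40 N, if the wrist force passes 120 N, or if a joint passes its speed limit or range.

### The arm

A 6-joint arm with a two-finger parallel gripper is mounted at the origin on the work surface. World frame = base frame: x ahead of the robot, y to its left, z up, the work surface at z = 0. Lengths are in m, angles in rad, forces in N, time in s.
With the tool pointing down it reaches from about 0.35 to 0.775 m from the base axis. Payload 5.5 kg.
Tool frame: the origin (TCP) lies on the centre line of the jaws, within the pads' length; the fingertips stand 11 mm ahead of it and the grasp point (between the pads) lies 8 mm behind it (env.tip_reach is the distance from the TCP to the fingertips, in m); z points along the fingers, x is the direction in which the jaws open and shut, and the axes are right-handed (so a half turn about z gives the same grasp; the last joint's range is limited). The gripper opens to 85 mm and grips with 20 to 120 N. Pads are 22 mm wide; open, the fingers measure 114 mm over their backs; the gripper's body (76 mm by 85 mm) begins 54 mm behind the grasp point. The pads swing forward as they close: fully open they stand 13 mm farther back than shut.
Start: joints at [1.179, 0.313, 0.046, 1.304, 0, 1.431], TCP at [0.143, 0.557, 0.214] pointing down, gripper open.
Joint ranges: [-2.76, 2.76], [-0.86, 1.69], [-1.03, 1.26], [-2.2, 2.34], [-1.47, 1.5], [-3.14, 3.14]. Speed limits (rad/s): [2.57, 2.57, 3.14, 3.14, 3.14, 3.14].

### API

Orientations are given as a unit quaternion [w, x, y, z].
In Python, from workcell import env gives the robot as it stands.
- The arm moves only by the tool carry_out, never from a script. Its argument "moves" is one flat list of numbers, 7 for each row, row after row: the gripper command: -1 is shut, 1 is fully open, values between are in proportion, then the shift along the tool's x, y, z in m, then the turn, a rotation vector about the tool's x, y, z in degrees. A call has exactly 5 rows; each row shifts and turns the pose as measured when the row begins, along the tool's axes as they then stand; what a row does not reach is not made up. A row lasts 1/8 s, in which the tool goes at most 62.5 mm and 10.7 degrees, less where a joint would pass 70% of its speed; a pose out of reach is approached as far as the arm can. A call is refused whole if a number of a shift passes 0.0625 or a number of a turn 10.7, either way. A call with a gripper value outside its range is refused whole. The fingers move at their own pace and stop on an object; "squeeze" is the grip in N (left out, the last holds). Time passes only in rows, so rows that do not move let the fingers close, or fill a call up. It gives the time, the measured TCP pose, the force and the opening at its end, in the units of the state.
- env.get_state(): the state, without advancing time (a new reading comes with each control period).
- env.read_camera(name): name is "scene" or "top" or "wrist"; returns the picture (400x640x3 uint8, red, green, blue); there is no depth.
- env.calibration(name): a dict with "camera_matrix" (3x3 intrinsics, pixels), "rvec" (rotation vector, rad) and "tvec" (3), from world to camera coordinates, as OpenCV has them; the wrist camera has in their place "hand_eye" (4x4, takes a point from camera to tool coordinates, whose origin is the TCP and whose axes are the tool frame's). Camera axes: x right, y down, z forward; pixel columns grow to the right and rows downward; lengths in m; the calibration is good to about 2 mm. The wrist camera is an equidistant fisheye: a pixel r from the principal point sees the ray r / f radians off the axis. A picture is of the moment at which its call begins: read the wrist's pose just before it. calibration takes no time and is no camera call.
- env.hand_in(): hands the job in, once; it reports no verdict.
The state is a dict: "clock": time; "joint_pos": joint angles; "qvel": joint speeds; "tau": joint torques, N m; "tcp_pos": TCP position; "orientation": TCP orientation; "wrist_force": force on the tool from outside, world axes, zero at the start; "ft_torque": the same for the moment, N m; "finger_gap": finger opening in m.
Only numpy, scipy, OpenCV 4.12 (cv2) and the standard library are available. Lean on these libraries where they do the work, as an engineer would, in place of code of your own. Each camera call takes 0.05 s, during which the arm holds its last target. There are 200 camera calls.

## Working session

There is one attempt and no reset: what is moved stays moved. The work goes in short steps, Python scripts to look and compute and a tool call to move; the robot and the scene stay as the last step left them, time stands still between calls to the robot, and variables do not carry over. Pictures are saved under pics/ and viewed, about 12 in all and at most 16, crops included, and the job is handed in when it is done.

Besides the shell and the picture viewer there is one more tool, called after ">>>" by a JSON object that holds its "api" and its "payload", one argument or row to a line. carry_out: Moves the arm, as the interface text tells. Its arguments: {"type":"object","properties":{"moves":{"type":"array"},"squeeze":{"type":"number"}},"required":["moves"]}

```bash
ls; mkdir -p pics
python3 - <<'E'
from workcell import env
import cv2, numpy as np
print(env.get_state())
for n in ("scene","top"):
    im=env.read_camera(n); cv2.imwrite(f"pics/{n}0.png",im[:,:,::-1])
for n in ("scene","top","wrist"): print(n,env.calibration(n))
E
```

```text
pics
{'clock': 0.0, 'joint_pos': array([1.17940514e+00, 3.14017045e-01, 4.49966079e-02, 1.30360849e+00,
       1.39540771e-06, 1.43120279e+00]), 'qvel': array([-3.56725477e-04,  8.92234678e-04, -3.00206747e-04,  1.62361107e-03,
       -7.20251220e-05,  2.12283595e-04]), 'tau': array([-1.10422036e-03, -4.80626464e+01,  2.98533797e+01,  1.92818017e-02,
       -2.21590808e-04, -2.07611157e-05]), 'tcp_pos': array([0.14305682, 0.55636496, 0.21310665]), 'orientation': array([ 4.54610247e-04,  7.90298765e-01,  6.12720999e-01, -7.95571168e-04]), 'wrist_force': array([-0.01537191, -0.25137925,  0.17698532]), 'ft_torque': array([ 0.01795942,  0.0070153 , -0.00460963]), 'finger_gap': 0.08526664196961578}
scene {'camera_matrix': array([[377.99435547,   0.        , 321.61427167],
       [  0.        , 377.99435547, 203.51283498],
       [  0.        ,   0.        ,   1.        ]]), 'rvec': array([ 1.24391702,  2.5239825 , -0.72684626]), 'tvec': array([ 0.29982191, -0.25353442,  1.338033  ])}
top {'camera_matrix': array([[482.48280314,   0.        , 318.91548595],
       [  0.        , 482.48280314, 200.45386625],
       [  0.        ,   0.        ,   1.        ]]), 'rvec': array([ 2.18408508, -2.15386665,  0.14549287]), 'tvec': array([-0.0379691 ,  0.49269813,  1.30797399])}
wrist {'camera_matrix': array([[309.70691629,   0.        , 316.13993153],
       [  0.        , 309.70691629, 203.66999554],
       [  0.        ,   0.        ,   1.        ]]), 'hand_eye': array([[ 9.99999867e-01,  4.69183614e-06,  5.16237650e-04,
        -4.27978569e-04],
       [-1.67531427e-04,  9.48792248e-01,  3.15900685e-01,
        -7.99252150e-02],
       [-4.88320126e-04, -3.15900730e-01,  9.48792122e-01,
        -1.59132703e-01],
       [ 0.00000000e+00,  0.00000000e+00,  0.00000000e+00,
         1.00000000e+00]])}
```

View pics/scene0.png

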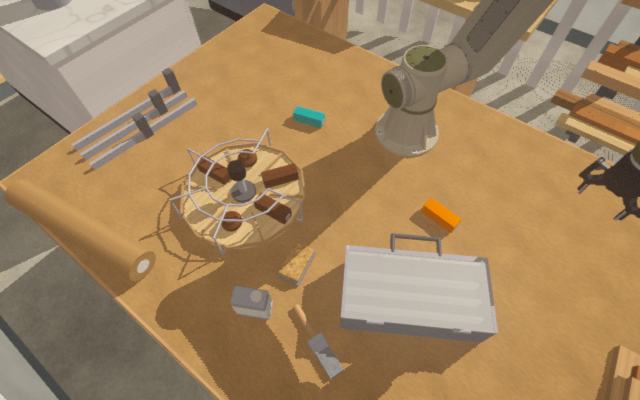

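View pics/top0.png

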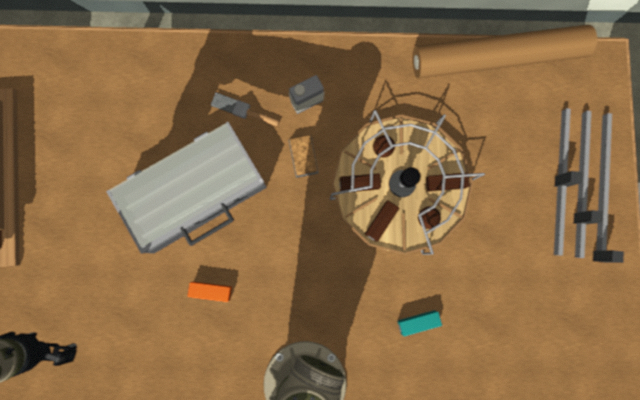

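The scene view shows three square legs in the carousel at (213,168), (280,176) and (272,208), and round feet at (247,157) and (231,220). The station's closed cover is at (415,290), with its handle at (415,242). The top view has the hub at (408,178), legs at (358,183), (382,220) and (447,182), and the station at (188,188). One zoomed composite should give me exact pixels.

```bash
cat > h.py <<'E'
from workcell import env
import cv2, numpy as np
from scipy.spatial.transform import Rotation as R
def cam(n):
    c=env.calibration(n); K=c["camera_matrix"]; Rm=cv2.Rodrigues(c["rvec"])[0]; t=np.array(c["tvec"]).ravel()
    return K,Rm,t
def ray(n,uv):
    K,Rm,t=cam(n); d=Rm.T@np.linalg.inv(K)@np.array([uv[0],uv[1],1.]); return -Rm.T@t,d
def plane(n,uv,z):
    o,d=ray(n,uv); return o+d*(z-o[2])/d[2]
def tri(uvs,uvt):
    o1,d1=ray("scene",uvs); o2,d2=ray("top",uvt)
    A=np.c_[d1,-d2]; s=np.linalg.lstsq(A,o2-o1,rcond=None)[0]
    p,q=o1+s[0]*d1,o2+s[1]*d2; return (p+q)/2,np.linalg.norm(p-q)
def proj(n,P):
    K,Rm,t=cam(n); return cv2.projectPoints(np.atleast_2d(np.array(P,float)),cv2.Rodrigues(Rm)[0],t,K,None)[0][:,0]
def pose(st=None):
    st=st or env.get_state(); q=st["orientation"]; return np.array(st["tcp_pos"]),R.from_quat([q[1],q[2],q[3],q[0]])
def wplane(uv,z,pq):  # wrist pixel -> world plane z
    c=env.calibration("wrist"); K=c["camera_matrix"]; H=c["hand_eye"]
    v=np.array([(uv[0]-K[0,2])/K[0,0],(uv[1]-K[1,2])/K[1,1]]); r=np.hypot(*v)
    d=np.array([*(v/r*np.sin(r) if r>0 else v),np.cos(r)])
    p,q=pq; o=p+q.apply(H[:3,3]); w=q.apply(H[:3,:3]@d)
    return (o,w) if z is None else o+w*(z-o[2])/w[2]
def wproj(P,pq):
    c=env.calibration("wrist"); K=c["camera_matrix"]; H=np.array(c["hand_eye"]); p,q=pq
    x=np.linalg.inv(H)@np.r_[q.inv().apply(np.array(P)-p),1]; x=x[:3]
    th=np.arctan2(np.hypot(x[0],x[1]),x[2]); v=x[:2]/np.hypot(x[0],x[1])*th
    return K[0,0]*v+K[:2,2]
def shot(n,f):
    pq=pose(); im=env.read_camera(n)[:,:,::-1].copy(); cv2.imwrite(f"pics/{f}.png",im); return im,pq
E
python3 - <<'E'
import cv2,numpy as np
t=cv2.imread("pics/top0.png"); s=cv2.imread("pics/scene0.png")
z=lambda im,x,y:cv2.resize(im[y:y+120,x:x+160],None,fx=2.5,fy=2.5,interpolation=cv2.INTER_CUBIC)
a=z(t,328,78);a2=z(t,100,110);b=z(s,160,125)
b2=cv2.resize(s[220:345,330:500],(400,294),interpolation=cv2.INTER_CUBIC);b2=cv2.copyMakeBorder(b2,0,6,0,0,0)
a2=z(t,105,115)
a3=z(t,335,135)
cv2.imwrite("pics/c0.png",np.vstack([np.hstack([z(t,328,138),a2]),np.hstack([b,b2])]))
E
```

```text
(no output)
```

View pics/c0.png

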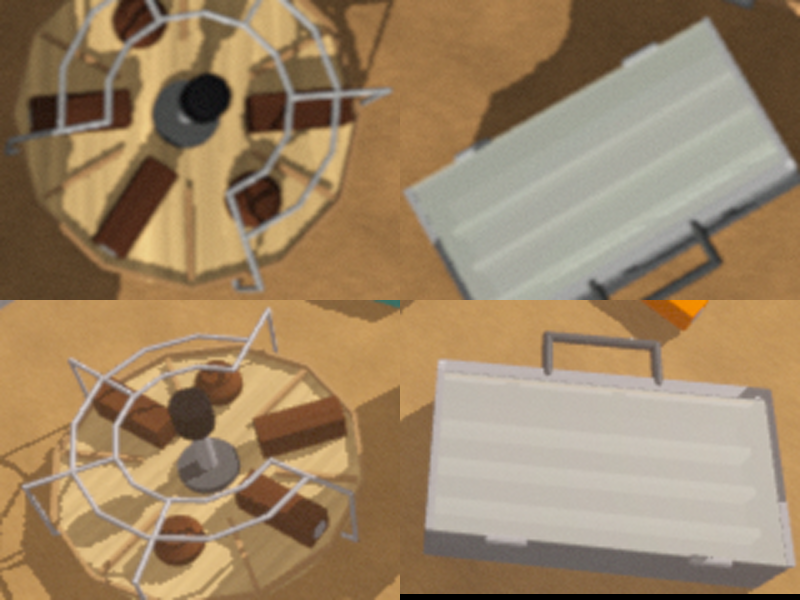

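The composite shows the guard gap between the wire ends at c(110,122) and c(232,195). Of the legs, one is near the gap, one hidden part-way on each side, with an empty pocket up and right. The cover corners are clear in both views. Next I compute the frames.

```bash
cat > m.py <<'E'
from h import *
np.set_printoptions(precision=4,suppress=True)
TL=lambda x,y:(328+x/2.5,138+y/2.5); TR=lambda x,y:(105+(x-400)/2.5,115+y/2.5); BL=lambda x,y:(160+x/2.5,125+(y-300)/2.5); BR=lambda x,y:(330+(x-400)/2.353,220+(y-300)/2.352)
print("knob",tri(BL(192,413),TL(205,98)))
k=tri(BL(192,413),TL(205,98))[0][:2]
for n,s,t in [("inL",BL(272,461),TL(232,195)),("handle R",BR(547,338),TR(720,262)),("handle L",BR(660,345),(189,243)),
  ("cov fr",BR(440,362),TR(797,165)),("cov br",BR(428,532),TR(707,18)),("cov bl",BR(790,565),TR(405,190))]:
    print(n,tri(s,t))
for n,uv in [("inA",TL(110,122)),("outA",TL(62,130)),("inB",TL(232,195)),("outB",TL(245,230))]:
    p=plane("top",uv,.108)[:2]-k; print(n,np.hypot(*p),np.degrees(np.arctan2(p[1],p[0])))
# legs tops at z .07
for n,a,b in [("legA",TL(31,110),TL(131,110)),("legB",TL(115,244),TL(157,168)),("legC",TL(250,112),TL(350,108))]:
    a,b=plane("top",a,.07)[:2],plane("top",b,.07)[:2]; m=(a+b)/2-k
    print(n,(a+b)/2,"r",np.hypot(*m),"ang",np.degrees(np.arctan2(m[1],m[0])),"len",np.hypot(*(a-b)),"dir",np.degrees(np.arctan2(*(a-b)[::-1])))
for n,a in [("fA",TL(138,22)),("fB",TL(255,198))]:
    m=plane("top",a,.07)[:2]-k; print(n,np.hypot(*m),np.degrees(np.arctan2(m[1],m[0])))
E
python3 m.py
```

```text
knob (array([ 0.5442, -0.2627,  0.1393]), np.float64(0.001348191795126534))
inL (array([ 0.4476, -0.3152, -0.1072]), np.float64(0.06866454942335928))
handle R (array([0.4309, 0.1946, 0.0944]), np.float64(0.001385064147506223))
handle L (array([0.3689, 0.3021, 0.1088]), np.float64(9.767199985599428e-05))
cov fr (array([0.5332, 0.1166, 0.1023]), np.float64(0.0025253983808914237))
cov br (array([0.6917, 0.2165, 0.0972]), np.float64(0.0010121319204557777))
cov bl (array([0.5016, 0.5199, 0.1031]), np.float64(0.0039919550602932445))
inA 0.09679979779510087 103.25818292457825
outA 0.14794239024332248 102.26987470714126
inB 0.10266591064742807 -161.10152412566742
outB 0.14126880436359962 -160.83165077558965
legA [ 0.5403 -0.1419] r 0.12081905340106266 ang 91.87339757149651 len 0.10828226629281694 dir 90.89792072980397
legB [ 0.4373 -0.2013] r 0.12329025536329583 ang 150.14939593044744 len 0.09393309602162785 dir 151.148248169019
legC [ 0.544  -0.3798] r 0.11714377167303905 ang -90.1071491140676 len 0.10923197584027844 dir 93.19996630151978
fA 0.11099834097349941 31.968438429476333
fB 0.117459527197755 -145.3766189993218
```

```bash
cat >> h.py <<'E'
SX=np.radians(32.1); SC=np.array([.5157,.3176]); HUB=np.array([.5442,-.2627])
def st2w(x,y,z): c,s=np.cos(SX),np.sin(SX); return np.array([SC[0]+c*x-s*y,SC[1]+s*x+c*y,z])
def down(yaw): # tool z down, tool x at yaw deg
    a=np.radians(yaw); x=np.array([np.cos(a),np.sin(a),0]); z=np.array([0,0,-1.]); return R.from_matrix(np.c_[x,np.cross(z,x),z])
def plan(legs,g=None,step=.05,turn=9.):
    """legs: list of (pos, Rotation, grip); prints rows in tool axes"""
    p,q=pose(); rows=[]
    for P,Q,g in legs:
        P=np.array(P); rv=(q.inv()*Q).as_rotvec(degrees=True)
        n=max(1,int(np.ceil(max(np.linalg.norm(P-p)/step,np.linalg.norm(rv)/turn)-1e-6)))
        for i in range(n):
            qi=q*R.from_rotvec(rv*i/n,degrees=True)
            rows.append(np.r_[g,qi.inv().apply((P-p)/n),rv/n])
        p,q=P,Q
    while len(rows)%5: rows.append(np.r_[g,np.zeros(6)])
    for i,r in enumerate(rows):
        if i%5==0: print("--")
        print(", ".join(f"{round(v,3 if 0<j<4 else 2 if j==0 else 1)+0:g}" for j,v in enumerate(r)),end=",\n")
def where():
    s=env.get_state(); p,q=pose(s); x=q.as_matrix()
    print("t",round(s["clock"],2),"tcp",p.round(4),"yaw",np.degrees(np.arctan2(x[1,0],x[0,0])).round(1),"z",x[:,2].round(3),"F",s["wrist_force"].round(1),"gap",round(s["finger_gap"],4))
E
python3 - <<'E'
from h import *
h=[.400,.247]
plan([([*h,.2],down(32.1),-.15)])
E
```

```text
--
-0.15, -0.026, 0.036, 0.001, 0, 0, 4.8,
-0.15, -0.023, 0.038, 0.001, 0, 0, 4.8,
-0.15, -0.02, 0.04, 0.001, 0, 0, 4.8,
-0.15, -0.016, 0.042, 0.001, 0, 0, 4.8,
-0.15, -0.013, 0.043, 0.001, 0, 0, 4.8,
--
-0.15, -0.009, 0.044, 0.001, 0, 0, 4.8,
-0.15, -0.005, 0.044, 0.001, 0, 0, 4.8,
-0.15, -0.002, 0.045, 0.001, 0, 0, 4.8,
-0.15, 0.002, 0.045, 0.001, 0, 0, 4.8,
-0.15, 0, 0, 0, 0, 0, 0,
```

>>> {"api": "carry_out", "payload": {
  "moves": [-0.15, -0.026, 0.036, 0.001, 0, 0, 4.8, -0.15, -0.023, 0.038, 0.001, 0, 0, 4.8, -0.15, -0.02, 0.04, 0.001, 0, 0, 4.8, -0.15, -0.016, 0.042, 0.001, 0, 0, 4.8, -0.15, -0.013, 0.043, 0.001, 0, 0, 4.8]
}}

```text
clock: 0.72
tcp_pos: [0.2864, 0.3806, 0.2055]
orientation: [0.001, 0.902, 0.432, -0.002]
wrist_force: [1.0, -0.1, 0.2]
finger_gap: 0.0363
```

>>> {"api": "carry_out", "payload": {
  "moves": [-0.15, -0.009, 0.044, 0.001, 0, 0, 4.8, -0.15, -0.005, 0.044, 0.001, 0, 0, 4.8, -0.15, -0.002, 0.045, 0.001, 0, 0, 4.8, -0.15, 0.002, 0.045, 0.001, 0, 0, 4.8, -0.15, 0, 0, 0, 0, 0, 0]
}}

```text
clock: 1.35
tcp_pos: [0.4034, 0.2342, 0.2]
orientation: [0.002, 0.963, 0.268, -0.003]
wrist_force: [-0.5, 0.2, 0.2]
finger_gap: 0.0364
```

Run:
```python
from h import *
where(); im,pq=shot("wrist","w1")
print(wproj([.4,.247,.104],pq))
```

```text
t 1.35 tcp [0.4034 0.2342 0.2   ] yaw 31.1 z [-0.005 -0.006 -1.   ] F [-0.5  0.2  0.2] gap 0.0364
[320.44832942 183.80147832]
```

View pics/w1.png

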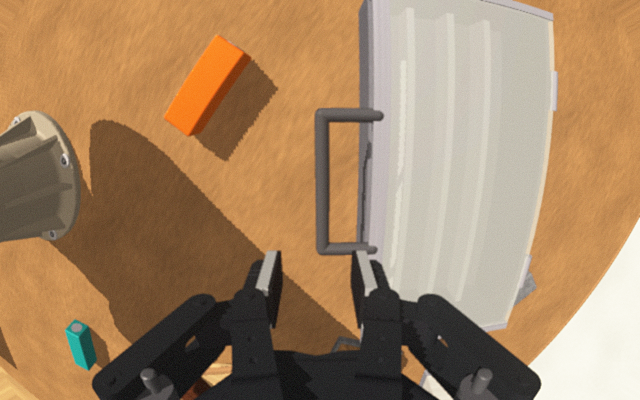

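The wrist view shows the handle bar running from (322,115) to (322,248), its middle at (322,182), which matches the predicted (320,184). I compute the exact points and plan the descent.

Run:
```python
from h import *
pq=pose(); a,b=wplane((322,115),.104,pq),wplane((322,248),.104,pq); d=a-b
print(a,b,(a+b)/2,np.linalg.norm(d),np.degrees(np.arctan2(d[1],d[0])))
h=(a+b)/2
plan([([h[0],h[1],.097],down(32.),-.15)],step=.035)
```

```text
[0.36968597 0.29821095 0.104     ] [0.431856  0.1968019 0.104    ] [0.40077098 0.24750643 0.104     ] 0.11894918282949081 121.51088153432573
--
-0.15, 0.002, -0.004, 0.034, 0, 0.1, -0.3,
-0.15, 0.002, -0.004, 0.034, 0, 0.1, -0.3,
-0.15, 0.002, -0.004, 0.034, 0, 0.1, -0.3,
-0.15, 0, 0, 0, 0, 0, 0,
-0.15, 0, 0, 0, 0, 0, 0,
```

>>> {"api": "carry_out", "payload": {
  "moves": [-0.15, 0.002, -0.004, 0.034, 0, 0.1, -0.3, -0.15, 0.002, -0.004, 0.034, 0, 0.1, -0.3, -0.15, 0.001, -0.004, 0.034, 0, 0.1, -0.3, -0.15, 0, 0, 0, 0, 0, 0, -0.15, 0, 0, 0, 0, 0, 0]
}}

```text
clock: 2.02
tcp_pos: [0.3971, 0.2517, 0.0968]
orientation: [0.0, 0.96, 0.281, -0.001]
wrist_force: [-0.8, -0.0, -0.3]
finger_gap: 0.0361
```

>>> {"api": "carry_out", "payload": {
  "moves": [-1, 0, 0, 0, 0, 0, 0, -1, 0, 0, 0, 0, 0, 0, -1, 0, 0, 0, 0, 0, 0, -1, 0, 0, 0, 0, 0, 0, -1, 0, 0, 0, 0, 0, 0],
  "squeeze": 25
}}

```text
clock: 2.65
tcp_pos: [0.3995, 0.2528, 0.1006]
orientation: [0.0, 0.96, 0.281, 0.003]
wrist_force: [-0.2, 0.5, 0.5]
finger_gap: -0.0001
```

Run:
```python
from h import *
where(); p,q=pose()
u=np.array([np.cos(SX),np.sin(SX)]); print("tool x in station", (p[:2]-SC)@u)
L=.232; hx=p[:2]+u*L
# arc of grasp pt rel. start, tool down fixed
legs=[]
for f in np.linspace(0,1.53,13)[1:]:
    legs.append(([*(p[:2]+u*L*(1-np.cos(f))),p[2]+L*np.sin(f)],down(32.),-1))
plan(legs,step=.06)
```

```text
t 2.65 tcp [0.3995 0.2528 0.1006] yaw 32.6 z [ 0.005  0.001 -1.   ] F [-0.2  0.5  0.5] gap -0.0001
tool x in station -0.1328389883329415
--
-1, 0.002, 0, -0.029, 0.1, -0.3, 0.6,
-1, 0.006, 0, -0.029, 0, 0, 0,
-1, 0.009, 0, -0.028, 0, 0, 0,
-1, 0.013, 0, -0.027, 0, 0, 0,
-1, 0.016, 0, -0.025, 0, 0, 0,
--
-1, 0.019, 0, -0.023, 0, 0, 0,
-1, 0.022, 0, -0.02, 0, 0, 0,
-1, 0.024, 0, -0.017, 0, 0, 0,
-1, 0.026, 0, -0.014, 0, 0, 0,
-1, 0.028, 0, -0.01, 0, 0, 0,
--
-1, 0.029, 0, -0.007, 0, 0, 0,
-1, 0.029, 0, -0.003, 0, 0, 0,
-1, 0, 0, 0, 0, 0, 0,
-1, 0, 0, 0, 0, 0, 0,
-1, 0, 0, 0, 0, 0, 0,
```

The fingers closed on nothing, with a gap of 0. I look from the wrist and scene cameras.

Run:
```python
from h import *
w,pq=shot("wrist","w2"); s,_=shot("scene","s2")
p,q=pq
print(proj("scene",[p,p+q.apply([0,0,.011]),[.4008,.2475,.104]]))
a=cv2.resize(s[190:310,330:490],(533,400),interpolation=cv2.INTER_CUBIC)
b=w[80:330,240:490][:, :250]; b=cv2.resize(b,(267,267)); b=cv2.copyMakeBorder(b,0,133,0,0,0)
cv2.imwrite("pics/c2.png",np.hstack([a,b]))
```

```text
[[417.575909   238.59975101]
 [416.72174289 240.46143692]
 [415.83298682 237.27407872]]
```

View pics/c2.png

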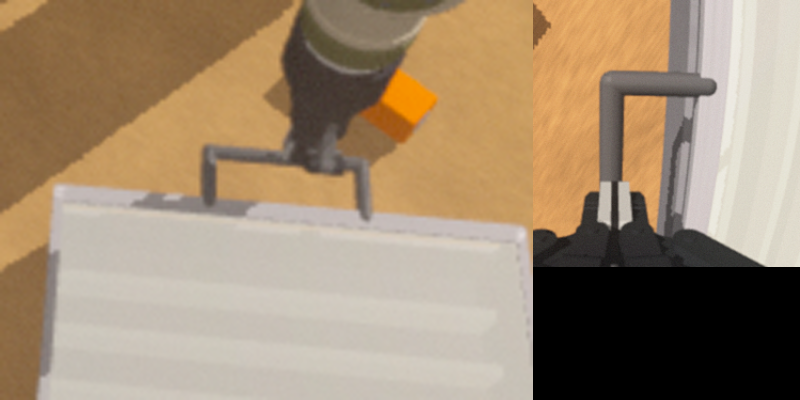

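Run:
```python
from h import *
print(env.tip_reach); where()
p,q=pose()
for d in (-.02,-.01,0,.011,.02,.03): print(d,wproj(p+q.apply([0,0,d]),(p,q)))
w=cv2.imread("pics/w2.png")
cv2.imwrite("pics/c3.png",cv2.resize(w[120:300,235:395],(640,720),interpolation=cv2.INTER_CUBIC)[:600])
# second estimate of bar height: wrist rays from w1 pose vs now: bar upper end corner
w1=cv2.imread("pics/w1.png")
cv2.imwrite("pics/c3.png",np.hstack([cv2.resize(w[60:300,240:400],(400,600),interpolation=cv2.INTER_CUBIC),cv2.resize(w1[60:300,240:400],(400,600),interpolation=cv2.INTER_CUBIC)]))
```

```text
0.011
t 2.75 tcp [0.3994 0.2528 0.1005] yaw 32.6 z [ 0.005  0.001 -1.   ] F [-0.1  0.3 -0.7] gap 0.0003
-0.02 [314.72708665 265.85875015]
-0.01 [314.81125843 256.73095288]
0 [314.88752192 248.50592319]
0.011 [314.96342746 240.36131726]
0.02 [315.02005802 234.31163076]
0.03 [315.07788262 228.15761673]
```

View pics/c3.png

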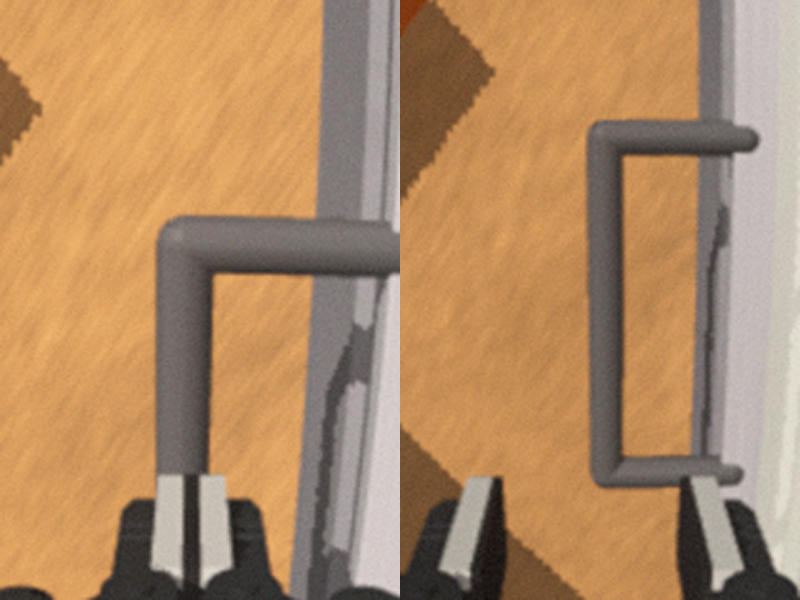

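Run:
```python
from h import *
p,q=pose()
for d in (-.04,-.03,-.02,-.01,0,.011): print(d,wproj(p+q.apply([-.004,-.011,d]),(p,q)))
w1p=(np.array([.4034,.2342,.2]),R.from_quat([.963,.268,-.003,.002]))
# bar height: outer width of bar px: now rows; triangulate corner (centre of bar corner) in w1 and w2
a=wplane((240+183/2.5,60+243/2.5),None,(p,q)); b=wplane((240+205/2.5,60+137/2.5),None,w1p)
s=np.linalg.lstsq(np.c_[a[1],-b[1]],b[0]-a[0],rcond=None)[0]; print(a[0]+s[0]*a[1],b[0]+s[1]*b[1])
```

```text
-0.04 [305.42012538 266.82443608]
-0.03 [306.09089724 256.2215163 ]
-0.02 [306.6899958 246.8212893]
-0.01 [307.22732583 238.4448696 ]
0 [307.7112579  230.94415116]
0.011 [308.19030836 223.55874425]
[0.37006866 0.2971763  0.10400712] [0.37076313 0.29751773 0.1040183 ]
```

The two wrist views put the bar at z = 0.104, as expected. The pad ends sit higher on the bar than assumed, so the tips closed above it. I open, go 18 mm deeper and close again.

>>> {"api": "carry_out", "payload": {
  "moves": [-0.15, 0, 0, 0, 0, 0, 0, -0.15, 0, 0, 0, 0, 0, 0, -0.15, 0, 0.002, 0.006, 0, 0, 0, -0.15, 0, 0.002, 0.006, 0, 0, 0, -0.15, -0.001, 0.002, 0.006, 0, 0, 0]
}}

```text
clock: 3.38
tcp_pos: [0.4021, 0.247, 0.0813]
orientation: [0.0, 0.96, 0.281, 0.003]
wrist_force: [0.3, 0.4, -0.0]
finger_gap: 0.0365
```

>>> {"api": "carry_out", "payload": {
  "moves": [-0.15, 0, 0, 0, 0, 0, 0, -1, 0, 0, 0, 0, 0, 0, -1, 0, 0, 0, 0, 0, 0, -1, 0, 0, 0, 0, 0, 0, -1, 0, 0, 0, 0, 0, 0]
}}

```text
clock: 4.0
tcp_pos: [0.4012, 0.2462, 0.0803]
orientation: [0.0, 0.96, 0.281, 0.001]
wrist_force: [-0.8, -0.6, -1.8]
finger_gap: 0.0104
```

Run:
```python
from h import *
where(); w,pq=shot("wrist","w4"); s,_=shot("scene","s4"); t,_=shot("top","t4")
p,q=pq
for n,im in (("scene",s),("top",t)):
    for u,v in proj(n,[p+q.apply([0,0,.011]),p+q.apply([0,0,-.05])]): cv2.circle(im,(int(round(u)),int(round(v))),1,(0,255,0),-1)
c=proj("scene",[p])[0].astype(int); d=proj("top",[p])[0].astype(int)
f=lambda im,c:cv2.resize(im[c[1]-40:c[1]+40,c[0]-27:c[0]+27],(400,592),interpolation=cv2.INTER_CUBIC)
cv2.imwrite("pics/c4.png",np.hstack([f(s,c),f(w,(315,240))]))
```

```text
t 4.0 tcp [0.4012 0.2462 0.0803] yaw 32.6 z [ 0.003  0.    -1.   ] F [-0.8 -0.6 -1.8] gap 0.0104
```

View pics/c4.png

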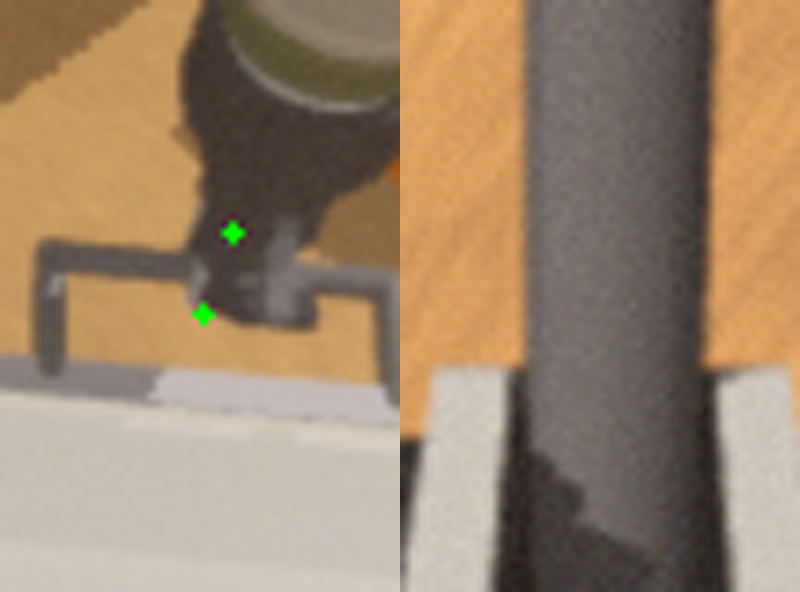

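The gap reads 10.4 mm on a 12 mm bar, so I go another 8 mm deeper for a secure grip and to check the pad geometry.

>>> {"api": "carry_out", "payload": {
  "moves": [-0.15, 0, 0, 0, 0, 0, 0, -0.15, 0, 0, 0, 0, 0, 0, -0.15, 0, 0, 0.004, 0, 0, 0, -0.15, 0, 0, 0.005, 0, 0, 0, -1, 0, 0, 0, 0, 0, 0]
}}

```text
clock: 4.78
tcp_pos: [0.4019, 0.2467, 0.0712]
orientation: [0.0, 0.96, 0.281, 0.002]
wrist_force: [0.4, -0.1, -0.3]
finger_gap: 0.0191
```

>>> {"api": "carry_out", "payload": {
  "moves": [-1, 0, 0, 0, 0, 0, 0, -1, 0, 0, 0, 0, 0, 0, -1, 0, 0, 0, 0, 0, 0, -1, 0, 0, 0, 0, 0, 0, -1, 0, 0, 0, 0, 0, 0]
}}

```text
clock: 5.4
tcp_pos: [0.4012, 0.2463, 0.0709]
orientation: [0.0, 0.96, 0.281, 0.001]
wrist_force: [-0.1, -0.3, -0.6]
finger_gap: 0.0109
```

Run:
```python
from h import *
where(); p,q=pose()
u=np.array([np.cos(SX),np.sin(SX)]); L=.232; legs=[]; Q=down(32.)
for f in np.linspace(0,1.53,13)[1:]:
    legs.append(([*(p[:2]+u*L*(1-np.cos(f))),p[2]+L*np.sin(f)],Q,-1))
plan(legs,step=.06)
```

```text
t 5.4 tcp [0.4012 0.2463 0.0709] yaw 32.6 z [ 0.003  0.    -1.   ] F [-0.1 -0.3 -0.6] gap 0.0109
--
-1, 0.002, 0, -0.029, 0.1, -0.1, 0.6,
-1, 0.006, 0, -0.029, 0, 0, 0,
-1, 0.009, 0, -0.028, 0, 0, 0,
-1, 0.013, 0, -0.027, 0, 0, 0,
-1, 0.016, 0, -0.025, 0, 0, 0,
--
-1, 0.019, 0, -0.023, 0, 0, 0,
-1, 0.022, 0, -0.02, 0, 0, 0,
-1, 0.024, 0, -0.017, 0, 0, 0,
-1, 0.026, 0, -0.014, 0, 0, 0,
-1, 0.028, 0, -0.01, 0, 0, 0,
--
-1, 0.029, 0, -0.007, 0, 0, 0,
-1, 0.029, 0, -0.003, 0, 0, 0,
-1, 0, 0, 0, 0, 0, 0,
-1, 0, 0, 0, 0, 0, 0,
-1, 0, 0, 0, 0, 0, 0,
```

>>> {"api": "carry_out", "payload": {
  "moves": [-1, 0.002, 0, -0.029, 0, 0, 0, -1, 0.006, 0, -0.029, 0, 0, 0, -1, 0.009, 0, -0.028, 0, 0, 0, -1, 0.013, 0, -0.027, 0, 0, 0, -1, 0.016, 0, -0.025, 0, 0, 0],
  "squeeze": 40
}}

```text
clock: 6.02
tcp_pos: [0.4369, 0.2683, 0.2076]
orientation: [0.003, 0.96, 0.28, -0.004]
wrist_force: [2.9, 0.0, -6.4]
finger_gap: 0.0105
```

Run:
```python
from h import *
where(); p,q=pose(); z0=.0709
u=np.array([np.cos(SX),np.sin(SX)]); L=.232; p0=np.array([.4012,.2463]); Q=down(32.6)
f0=np.arcsin((p[2]-z0)/L); print(f0,L*(1-np.cos(f0)),(p[:2]-p0)@u)
legs=[([*(p0+u*L*(1-np.cos(f))),z0+L*np.sin(f)],Q,-1) for f in np.linspace(f0,1.55,10)[1:]]
plan(legs,step=.06)
```

```text
t 6.03 tcp [0.4369 0.2683 0.2076] yaw 32.5 z [-0.007 -0.008 -1.   ] F [ 2.9  0.  -6.4] gap 0.0105
0.630095108894841 0.04455061855380998 0.041887404500749875
--
-1, 0.017, 0, -0.019, 0.2, 0.6, -0.1,
-1, 0.017, 0, -0.017, 0, 0, 0,
-1, 0.018, 0, -0.015, 0, 0, 0,
-1, 0.02, 0, -0.013, 0, 0, 0,
-1, 0.021, 0, -0.011, 0, 0, 0,
--
-1, 0.022, 0, -0.009, 0, 0, 0,
-1, 0.023, 0, -0.006, 0, 0, 0,
-1, 0.023, 0, -0.004, 0, 0, 0,
-1, 0.024, 0, -0.002, 0, 0, 0,
-1, 0, 0, 0, 0, 0, 0,
```

Following the arc well.

>>> {"api": "carry_out", "payload": {
  "moves": [-1, 0.017, 0, -0.019, 0.2, 0.6, 0, -1, 0.017, 0, -0.017, 0, 0, 0, -1, 0.018, 0, -0.015, 0, 0, 0, -1, 0.02, 0, -0.013, 0, 0, 0, -1, 0.021, 0, -0.011, 0, 0, 0]
}}

```text
clock: 6.65
tcp_pos: [0.5091, 0.3129, 0.2836]
orientation: [0.004, 0.96, 0.279, -0.009]
wrist_force: [-3.5, -4.3, 1.9]
finger_gap: 0.0102
```

>>> {"api": "carry_out", "payload": {
  "moves": [-1, 0.022, 0, -0.009, 0, 0, 0, -1, 0.023, 0, -0.006, 0, 0, 0, -1, 0.023, 0, -0.004, 0, 0, 0, -1, 0.024, 0, -0.002, 0, 0, 0, -1, 0, 0, 0, 0, 0, 0]
}}

```text
clock: 7.28
tcp_pos: [0.5874, 0.3612, 0.3081]
orientation: [0.006, 0.96, 0.278, -0.01]
wrist_force: [2.4, 2.2, -4.0]
finger_gap: 0.0102
```

Run:
```python
from h import *
where(); p,q=pose(); z0=.0709
u=np.array([np.cos(SX),np.sin(SX)]); L=.232; p0=np.array([.4012,.2463])
x=(p[:2]-p0)@u; print(x,"phi",np.arctan2(p[2]-z0,L-x), np.hypot(p[2]-z0,L-x), env.get_state()["joint_pos"])
```

```text
t 7.28 tcp [0.5874 0.3612 0.3081] yaw 32.3 z [-0.015 -0.017 -1.   ] F [ 2.4  2.2 -4. ] gap 0.0102
0.21878699465077905 phi 1.5151422833742265 0.23753581834582235 [ 0.43922751  0.60665691  0.73304846  1.71814282 -0.00913766  1.44567781]
```

The cover is upright at about 1.51 rad. I release it, rise clear and go above the first leg.

>>> {"api": "carry_out", "payload": {
  "moves": [0, 0, 0, 0, 0, 0, 0, 0, 0, 0, 0, 0, 0, 0, 0, 0, 0, 0, 0, 0, 0, 0, 0, 0, -0.03, 0, 0, 0, 0, 0, 0, -0.03, 0, 0, 0]
}}

```text
clock: 7.9
tcp_pos: [0.5854, 0.3609, 0.366]
orientation: [0.007, 0.96, 0.279, -0.014]
wrist_force: [0.1, 0.7, -0.5]
finger_gap: 0.0424
```

Run:
```python
from h import *
where(); p,q=pose()
plan([([.46,.20,.36],down(45),.41),([.4373,-.2013,.2],down(61),.41)],step=.055)
```

```text
t 7.9 tcp [0.5854 0.3609 0.366 ] yaw 32.4 z [-0.023 -0.021 -1.   ] F [ 0.1  0.7 -0.5] gap 0.0424
--
0.41, -0.048, 0.017, 0.003, 0, 0.4, -3.2,
0.41, -0.049, 0.015, 0.003, 0, 0.4, -3.2,
0.41, -0.05, 0.012, 0.002, 0, 0.4, -3.2,
0.41, -0.05, 0.009, 0.002, 0, 0.4, -3.2,
0.41, -0.037, 0.033, 0.02, 0, 0, -2,
--
0.41, -0.039, 0.032, 0.02, 0, 0, -2,
0.41, -0.04, 0.031, 0.02, 0, 0, -2,
0.41, -0.041, 0.029, 0.02, 0, 0, -2,
0.41, -0.042, 0.028, 0.02, 0, 0, -2,
0.41, -0.043, 0.026, 0.02, 0, 0, -2,
--
0.41, -0.044, 0.025, 0.02, 0, 0, -2,
0.41, -0.044, 0.023, 0.02, 0, 0, -2,
0.41, 0, 0, 0, 0, 0, 0,
0.41, 0, 0, 0, 0, 0, 0,
0.41, 0, 0, 0, 0, 0, 0,
```

>>> {"api": "carry_out", "payload": {
  "moves": [0.41, -0.048, 0.017, -0.003, 0, 0.4, -3.2, 0.41, -0.049, 0.015, 0.003, 0, 0.4, -3.2, 0.41, -0.05, 0.012, 0.003, 0, 0.4, -3.2, 0.41, -0.05, 0.009, 0.003, 0, 0.4, -3.2, 0.41, -0.037, 0.033, 0.02, 0, 0, -2]
}}

```text
clock: 8.52
tcp_pos: [0.4678, 0.1529, 0.3386]
orientation: [0.002, 0.914, 0.406, 0.004]
wrist_force: [0.8, -0.4, 0.0]
finger_gap: 0.0601
```

>>> {"api": "carry_out", "payload": {
  "moves": [0.41, -0.039, 0.032, 0.02, 0, 0, -2, 0.41, -0.04, 0.031, 0.02, 0, 0, -2, 0.41, -0.041, 0.029, 0.02, 0, 0, -2, 0.41, -0.042, 0.028, 0.02, 0, 0, -2, 0.41, -0.043, 0.026, 0.02, 0, 0, -2]
}}

```text
clock: 9.15
tcp_pos: [0.454, -0.1058, 0.2381]
orientation: [0.005, 0.873, 0.487, 0.007]
wrist_force: [0.7, 0.3, -0.0]
finger_gap: 0.0602
```

>>> {"api": "carry_out", "payload": {
  "moves": [0.41, -0.044, 0.025, 0.02, 0, 0, -2, 0.41, -0.044, 0.023, 0.02, 0, 0, -2, 0.41, 0, 0, 0, 0, 0, 0, 0.41, 0, 0, 0, 0, 0, 0, 0.41, 0, 0, 0, 0, 0, 0]
}}

```text
clock: 9.78
tcp_pos: [0.4479, -0.21, 0.1971]
orientation: [0.005, 0.856, 0.517, 0.007]
wrist_force: [-0.2, -0.7, -0.5]
finger_gap: 0.0604
```

Run:
```python
from h import *
where(); w,pq=shot("wrist","w5"); s,_=shot("scene","s5")
print(wproj([.4373,-.2013,.07],pq), proj("scene",[pq[0]+pq[1].apply([0,0,.011])]))
a=cv2.resize(s[90:330,160:500],(425,300),interpolation=cv2.INTER_CUBIC)
b=cv2.resize(w,(640,400))
cv2.imwrite("pics/c5.png",np.vstack([b,cv2.copyMakeBorder(cv2.resize(s[120:245,150:550],(640,200)),0,0,0,0,0)]))
```

```text
t 9.78 tcp [ 0.4479 -0.21    0.1971] yaw 62.2 z [ 0.017 -0.002 -1.   ] F [-0.2 -0.7 -0.5] gap 0.0604
[318.16905323 172.75772951] [[271.19835472 147.48037499]]
```

View pics/c5.png

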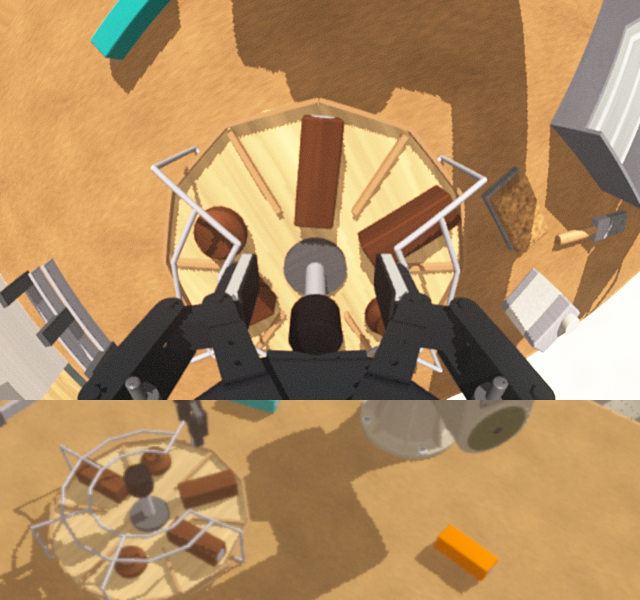

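The wrist view shows the leg in the gap with top-face corners at about (303,118), (342,118), (332,228) and (295,226). Its centre is at the predicted (318,173).

```bash
cat >> h.py <<'E'
def legpose(c,pq,z=.07):
    """c: 4 top-face corners outer-left, outer-right, inner-right, inner-left"""
    P=np.array([wplane(u,z,pq) for u in c]); a,b=P[:2].mean(0),P[2:].mean(0); d=b-a
    yaw=np.degrees(np.arctan2(d[1],d[0])); print("leg centre",P.mean(0).round(4),"len",np.linalg.norm(d).round(4),"wid",np.linalg.norm(P[0]-P[1]).round(4),np.linalg.norm(P[2]-P[3]).round(4),"axis dir",yaw.round(1)); return P.mean(0),yaw
E
python3 - <<'E'
from h import *
pq=pose(); c,y=legpose([(303,118),(342,118),(332,228),(295,226)],pq)
yaw=y+90; print(yaw)
Q=down(yaw)
plan([([c[0],c[1],.13],Q,.41),([c[0],c[1],.075],Q,.41)],step=.04)
E
```

```text
leg centre [ 0.4393 -0.2025  0.07  ] len 0.1079 wid 0.0356 0.0372 axis dir -32.2
57.762620833638344
--
0.41, 0.001, -0.006, 0.034, 0.5, -0.2, 2.2,
0.41, 0.001, -0.006, 0.034, 0.5, -0.2, 2.2,
0.41, 0, 0, 0.028, 0, 0, 0,
0.41, 0, 0, 0.028, 0, 0, 0,
0.41, 0, 0, 0, 0, 0, 0,
```

>>> {"api": "carry_out", "payload": {
  "moves": [0.41, 0.001, -0.006, 0.034, 0.5, -0.2, 2.2, 0.41, 0.001, -0.006, 0.034, 0.5, -0.2, 2.2, 0.41, 0, 0, 0.028, 0, 0, 0, 0.41, 0, 0, 0.028, 0, 0, 0, 0.41, 0, 0, 0, 0, 0, 0]
}}

```text
clock: 10.5
tcp_pos: [0.4429, -0.1989, 0.0737]
orientation: [0.003, 0.874, 0.486, 0.001]
wrist_force: [-0.6, 0.6, 0.3]
finger_gap: 0.0601
```

Run:
```python
from h import *
where(); w,pq=shot("wrist","w6")
s=env.read_camera("scene")[:,:,::-1].copy(); cv2.imwrite("pics/s6.png",s)
p,q=pq; print([proj("scene",[p+q.apply([sx,0,d])])[0].round(1).tolist() for d in(.011,-.02) for sx in(-.03,.03)])
a=cv2.resize(w[40:290,190:440],(400,400)); b=cv2.resize(s[130:210,245:325],(400,400),interpolation=cv2.INTER_CUBIC)
cv2.imwrite("pics/c6.png",np.hstack([a,b]))
```

```text
t 10.5 tcp [ 0.4429 -0.1989  0.0737] yaw 58.2 z [ 0.005 -0.003 -1.   ] F [-0.6  0.6  0.3] gap 0.0601
[[277.0, 167.0], [282.8, 181.7], [276.0, 160.8], [281.8, 175.7]]
```

View pics/c6.png

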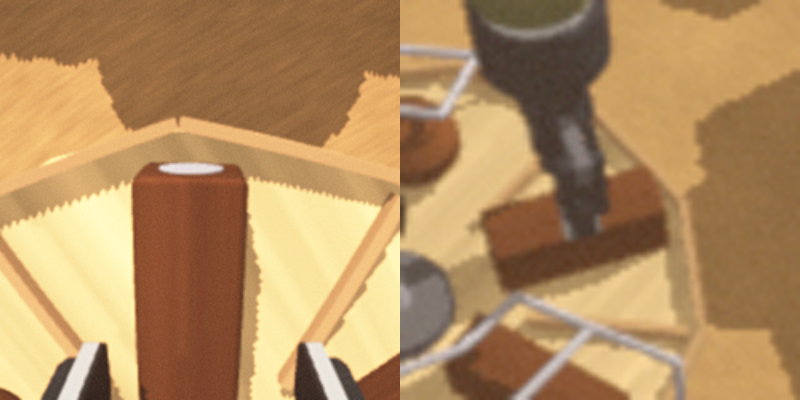

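In the scene crop the near fingertip sits about 10 mm behind the TCP at this opening. The leg is about 4 mm towards tool −x. I centre on it and descend in small steps while watching the force.

>>> {"api": "carry_out", "payload": {
  "moves": [0.41, -0.004, -0.001, 0.012, 0, 0, 0, 0.41, 0, 0, 0.01, 0, 0, 0, 0.41, 0, 0, 0.005, 0, 0, 0, 0.41, 0, 0, 0.004, 0, 0, 0, 0.41, 0, 0, 0, 0, 0, 0]
}}

```text
clock: 11.22
tcp_pos: [0.444, -0.2049, 0.0458]
orientation: [0.007, 0.874, 0.486, 0.004]
wrist_force: [-0.8, -0.2, -0.3]
finger_gap: 0.0604
```

>>> {"api": "carry_out", "payload": {
  "moves": [0.41, 0, 0, 0.003, 0, 0, 0, 0.41, 0, 0, 0.002, 0, 0, 0, 0.41, 0, 0, 0, 0, 0, 0, 0.41, 0, 0, 0, 0, 0, 0, 0.41, 0, 0, 0, 0, 0, 0]
}}

```text
clock: 11.85
tcp_pos: [0.4444, -0.2052, 0.041]
orientation: [0.007, 0.874, 0.486, 0.004]
wrist_force: [-0.2, 0.4, 0.4]
finger_gap: 0.0603
```

Run:
```python
from h import *
where()
```

```text
t 11.85 tcp [ 0.4444 -0.2052  0.041 ] yaw 58.2 z [ 0.014 -0.009 -1.   ] F [-0.2  0.4  0.4] gap 0.0603
```

>>> {"api": "carry_out", "payload": {
  "moves": [0.41, 0, -0.004, 0.002, -0.4, 0.5, 0, 0.41, 0, 0, 0.002, -0.4, 0.4, 0, 0.41, 0, 0, 0.002, 0, 0, 0, 0.41, 0, 0, 0, 0, 0, 0, 0.41, 0, 0, 0, 0, 0, 0]
}}

```text
clock: 12.48
tcp_pos: [0.4407, -0.2029, 0.0345]
orientation: [0.01, 0.874, 0.486, 0.015]
wrist_force: [-0.1, 0.5, 0.6]
finger_gap: 0.0601
```

Run:
```python
from h import *
where()
```

```text
t 12.47 tcp [ 0.4407 -0.2029  0.0345] yaw 58.2 z [ 0.035 -0.003 -0.999] F [-0.1  0.5  0.6] gap 0.0601
```

Run:
```python
from h import *
plan([([.4400,-.2028,.031],down(58.2),.41)],step=.02)
```

```text
--
0.41, 0, -0.001, 0.003, 1.8, -0.9, 0,
0.41, 0, 0, 0, 0, 0, 0,
0.41, 0, 0, 0, 0, 0, 0,
0.41, 0, 0, 0, 0, 0, 0,
0.41, 0, 0, 0, 0, 0, 0,
```

>>> {"api": "carry_out", "payload": {
  "moves": [0.41, 0, -0.001, 0.003, 1.8, -0.9, 0, 0.41, 0, 0, 0, 0, 0, 0, -0.2, 0, 0, 0, 0, 0, 0, -1, 0, 0, 0, 0, 0, 0, -1, 0, 0, 0, 0, 0, 0],
  "squeeze": 50
}}

```text
clock: 13.1
tcp_pos: [0.4408, -0.2028, 0.0316]
orientation: [-0.0, 0.874, 0.486, -0.001]
wrist_force: [0.0, 0.3, -0.9]
finger_gap: 0.0392
```

>>> {"api": "carry_out", "payload": {
  "moves": [-1, 0, 0, 0, 0, 0, 0, -1, 0, 0, -0.025, 0, 0, 0, -1, 0, 0, -0.04, 0, 0, 0, -1, 0, 0, -0.05, 0, 0, 0, -1, 0, 0, -0.05, 0, 0, 0]
}}

```text
clock: 13.72
tcp_pos: [0.4367, -0.2, 0.195]
orientation: [-0.007, 0.874, 0.486, -0.004]
wrist_force: [-0.1, -0.5, -2.4]
finger_gap: 0.0386
```

Run:
```python
from h import *
where(); w,pq=shot("wrist","w7"); s,_=shot("scene","s7")
a=cv2.resize(w[60:310,190:440],(400,400)); b=cv2.resize(s[100:200,245:345],(400,400),interpolation=cv2.INTER_CUBIC)
cv2.imwrite("pics/c7.png",np.hstack([a,b]))
y=SX*180/np.pi+90
T=st2w(0,-.078,.2); M=[.46,.02,.2]
plan([(M,down(85),-1),(T,down(y),-1)],step=.05)
```

```text
t 13.72 tcp [ 0.4367 -0.2     0.195 ] yaw 58.2 z [-0.013  0.008 -1.   ] F [-0.1 -0.5 -2.4] gap 0.0386
--
-1, 0.04, -0.02, 0, -0.1, 0, -5.4,
-1, 0.042, -0.016, 0, -0.1, 0, -5.4,
-1, 0.043, -0.012, 0, -0.1, 0, -5.4,
-1, 0.044, -0.008, 0, -0.1, 0, -5.4,
-1, 0.044, -0.004, 0, -0.1, 0, -5.4,
--
-1, 0.04, 0.013, 0, 0, 0, -6.2,
-1, 0.038, 0.017, 0, 0, 0, -6.2,
-1, 0.036, 0.021, 0, 0, 0, -6.2,
-1, 0.034, 0.025, 0, 0, 0, -6.2,
-1, 0.031, 0.028, 0, 0, 0, -6.2,
--
-1, 0.028, 0.031, 0, 0, 0, -6.2,
-1, 0, 0, 0, 0, 0, 0,
-1, 0, 0, 0, 0, 0, 0,
-1, 0, 0, 0, 0, 0, 0,
-1, 0, 0, 0, 0, 0, 0,
```

View pics/c7.png

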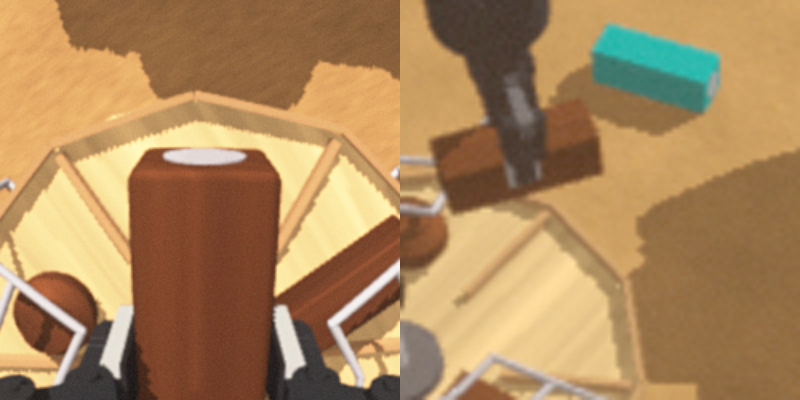

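The leg is held mid-height, with the jaws around its middle in both views, and the TCP is 18.5 mm below the leg centre. I carry it to the first slot.

>>> {"api": "carry_out", "payload": {
  "moves": [-1, 0.04, -0.02, 0, 0, 0, -5.4, -1, 0.042, -0.016, 0, 0, 0, -5.4, -1, 0.043, -0.012, 0, 0, 0, -5.4, -1, 0.044, -0.008, 0, 0, 0, -5.4, -1, 0.044, -0.004, 0, 0, 0, -5.4]
}}

```text
clock: 14.45
tcp_pos: [0.4589, 0.0234, 0.1957]
orientation: [-0.003, 0.734, 0.679, -0.002]
wrist_force: [0.4, 0.1, -1.2]
finger_gap: 0.0385
```

>>> {"api": "carry_out", "payload": {
  "moves": [-1, 0.04, 0.013, 0, 0, 0, -6.2, -1, 0.038, 0.017, 0, 0, 0, -6.2, -1, 0.036, 0.021, 0, 0, 0, -6.2, -1, 0.034, 0.025, 0, 0, 0, -6.2, -1, 0.031, 0.028, 0, 0, 0, -6.2]
}}

```text
clock: 15.08
tcp_pos: [0.5337, 0.2248, 0.1892]
orientation: [-0.007, 0.517, 0.856, -0.004]
wrist_force: [1.7, 0.2, -1.9]
finger_gap: 0.0393
```

Run:
```python
from h import *
where(); w,pq=shot("wrist","w8")
y=SX*180/np.pi+90
T=st2w(-.008,-.078,.13)
cv2.imwrite("pics/w8.png",w)
for yy in (-.174,.174): print([wproj(st2w(x,yy,.1),pq).round(0).tolist() for x in(-.087,.087)])
print([[wproj(st2w(x,yy,.048),pq).round(0).tolist() for yy in(-.17,0,.17)] for x in(-.045,0,.045)])
plan([(T,down(y),-1),([*T[:2],.07],down(y),-1)],step=.04)
```

```text
t 15.07 tcp [0.5337 0.2248 0.1892] yaw 117.7 z [-0.015  0.001 -1.   ] F [ 1.7  0.2 -1.9] gap 0.0393
[[210.0, 150.0], [243.0, 320.0]]
[[566.0, 135.0], [542.0, 282.0]]
[[[236.0, 183.0], [402.0, 170.0], [532.0, 164.0]], [[242.0, 224.0], [402.0, 212.0], [529.0, 200.0]], [[249.0, 261.0], [401.0, 250.0], [524.0, 234.0]]]
--
-1, 0.004, 0.011, 0.029, -0.3, -0.3, -2,
-1, 0.004, 0.011, 0.029, -0.3, -0.3, -2,
-1, 0, 0, 0.03, 0, 0, 0,
-1, 0, 0, 0.03, 0, 0, 0,
-1, 0, 0, 0, 0, 0, 0,
```

View pics/w8.png

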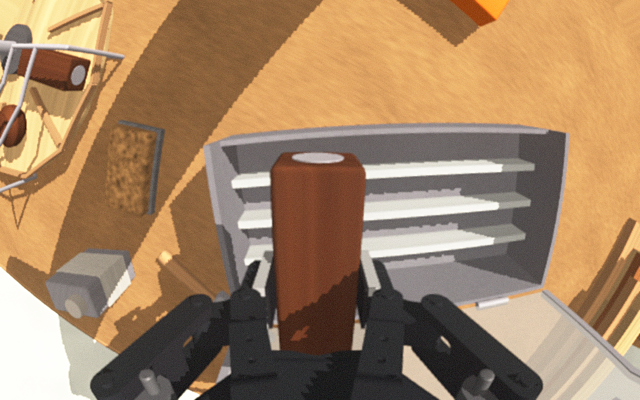

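The tray's rails appear at (235,183)–(533,166), (242,224)… and (249,261)…, within 1–2 px of my station frame. That confirms the frame and the 48 mm rail height. Lowering now.

>>> {"api": "carry_out", "payload": {
  "moves": [-1, 0.004, 0.011, 0.029, -0.3, -0.3, -2, -1, 0.004, 0.011, 0.029, -0.3, -0.3, -2, -1, 0, 0, 0.03, 0, 0, 0, -1, 0, 0, 0.03, 0, 0, 0, -1, 0, 0, 0, 0, 0, 0]
}}

```text
clock: 15.75
tcp_pos: [0.5467, 0.2484, 0.0607]
orientation: [-0.003, 0.482, 0.876, -0.003]
wrist_force: [0.3, 0.0, -1.2]
finger_gap: 0.0389
```

Run:
```python
from h import *
where(); y=SX*180/np.pi+90
T=st2w(-.008,-.078,.0515)
plan([(T,down(y),-1)],step=.012)
```

```text
t 15.75 tcp [0.5467 0.2484 0.0607] yaw 122.3 z [-0.007 -0.002 -1.   ] F [ 0.3  0.  -1.2] gap 0.0389
--
-1, -0.003, 0.003, 0.009, -0.4, -0.1, 0.2,
-1, 0, 0, 0, 0, 0, 0,
-1, 0, 0, 0, 0, 0, 0,
-1, 0, 0, 0, 0, 0, 0,
-1, 0, 0, 0, 0, 0, 0,
```

>>> {"api": "carry_out", "payload": {
  "moves": [-1, -0.003, 0.003, 0.005, -0.4, 0, 0, -1, 0, 0, 0.004, 0, 0, 0, -1, 0, 0, 0.001, 0, 0, 0, -1, 0, 0, 0, 0, 0, 0, 0.25, 0, 0, 0, 0, 0, 0]
}}

```text
clock: 16.38
tcp_pos: [0.5537, 0.2477, 0.0539]
orientation: [0.001, 0.483, 0.876, 0.003]
wrist_force: [-0.1, 0.6, 0.3]
finger_gap: 0.0533
```

>>> {"api": "carry_out", "payload": {
  "moves": [0.25, 0, 0, 0, 0, 0, 0, 0.25, 0, 0, 0, 0, 0, 0, 0.25, 0, 0, -0.02, 0, 0, 0, 0.25, 0, 0, -0.04, 0, 0, 0, 0.25, 0, 0, -0.05, 0, 0, 0]
}}

```text
clock: 17.0
tcp_pos: [0.5504, 0.2465, 0.1626]
orientation: [-0.001, 0.483, 0.876, -0.0]
wrist_force: [1.6, 0.1, 0.1]
finger_gap: 0.0532
```

```bash
cat >> h.py <<'E'
def legmask(im): # dark reddish wood, BGR
    b,g,r=[im[:,:,i].astype(int) for i in range(3)]
    return ((r>40)&(r<150)&(r>1.55*g)&(g<75)&(b<60)).astype(np.uint8)*255
E
python3 - <<'E'
from h import *
where(); t,_=shot("top","t9"); s,_=shot("scene","s9")
for n,im in (("top",t),("scene",s)):
    m=cv2.morphologyEx(legmask(im),cv2.MORPH_OPEN,np.ones((3,3)))
    k,_,st,c=cv2.connectedComponentsWithStats(m)
    for i in range(1,k):
        if st[i,4]>60: print(n,st[i],c[i].round(1),plane(n,c[i],.08)[:2].round(3))
print("exp",proj("top",[st2w(-.008,-.078,.088)]),proj("scene",[st2w(-.008,-.078,.08)]))
plan([([.46,.02,.2],down(85),.25),([*(HUB-[.0,.0]),.26],down(61),.25)],step=.05)
E
```

```text
t 17.0 tcp [0.5504 0.2465 0.1626] yaw 122.3 z [-0.003  0.001 -1.   ] F [1.6 0.1 0.1] gap 0.0532
top [374 137  14  16 156] [380.  144.3] [ 0.643 -0.194]
top [206 165  25  30 399] [217.8 179.1] [0.54 0.24]
top [355 175  14  12 144] [361.4 180.6] [ 0.543 -0.144]
top [374 175   6  13  74] [376.4 181.1] [ 0.542 -0.184]
top [341 177   9  13 103] [345.2 182.6] [ 0.536 -0.1  ]
top [427 176  15  14 189] [433.8 182.2] [ 0.541 -0.339]
top [446 178  14  11 137] [452.5 183.1] [ 0.54  -0.389]
top [423 210  17  18 210] [431.1 218.6] [ 0.443 -0.33 ]
exp [[214.75547654 174.91605264]] [[383.95983956 283.36552436]]
--
0.25, -0.028, -0.04, -0.007, 0.1, 0, 7.5,
0.25, -0.033, -0.036, -0.007, 0.1, 0, 7.5,
0.25, -0.038, -0.032, -0.006, 0.1, 0, 7.5,
0.25, -0.042, -0.026, -0.006, 0.1, 0, 7.5,
0.25, -0.045, -0.021, -0.006, 0.1, 0, 7.5,
--
0.25, -0.039, 0.016, -0.009, 0, 0, 3.4,
0.25, -0.038, 0.018, -0.009, 0, 0, 3.4,
0.25, -0.037, 0.02, -0.009, 0, 0, 3.4,
0.25, -0.036, 0.022, -0.009, 0, 0, 3.4,
0.25, -0.034, 0.024, -0.009, 0, 0, 3.4,
--
0.25, -0.033, 0.026, -0.009, 0, 0, 3.4,
0.25, -0.031, 0.028, -0.009, 0, 0, 3.4,
0.25, 0, 0, 0, 0, 0, 0,
0.25, 0, 0, 0, 0, 0, 0,
0.25, 0, 0, 0, 0, 0, 0,
```

The first leg is down on the rails. Next I go to the hub knob to turn the carousel by +60°.

Run:
```python
from h import *
pq5=(np.array([.4479,-.21,.1971]),R.from_quat([.856,.517,.007,.005]))
for z in (.12,.162): print(wproj([*HUB,z],pq5))
plan([([.47,.02,.22],down(76),.6),([*HUB,.2],down(31),.6)],step=.055)
```

```text
[314.88528182 312.02560148]
[315.11987163 342.33342549]
--
0.6, -0.025, -0.032, -0.009, 0.1, 0, 7.7,
0.6, -0.029, -0.029, -0.009, 0.1, 0, 7.7,
0.6, -0.032, -0.024, -0.009, 0.1, 0, 7.7,
0.6, -0.035, -0.02, -0.009, 0.1, 0, 7.7,
0.6, -0.038, -0.015, -0.009, 0.1, 0, 7.7,
--
0.6, -0.039, -0.01, -0.009, 0.1, 0, 7.7,
0.6, -0.043, 0.023, 0.003, 0, 0, 7.5,
0.6, -0.039, 0.029, 0.003, 0, 0, 7.5,
0.6, -0.035, 0.034, 0.003, 0, 0, 7.5,
0.6, -0.031, 0.038, 0.003, 0, 0, 7.5,
--
0.6, -0.025, 0.042, 0.003, 0, 0, 7.5,
0.6, -0.02, 0.045, 0.003, 0, 0, 7.5,
0.6, 0, 0, 0, 0, 0, 0,
0.6, 0, 0, 0, 0, 0, 0,
0.6, 0, 0, 0, 0, 0, 0,
```

>>> {"api": "carry_out", "payload": {
  "moves": [0.6, -0.025, -0.032, -0.009, 0, 0, 7.7, 0.6, -0.029, -0.029, -0.009, 0, 0, 7.7, 0.6, -0.032, -0.024, -0.009, 0, 0, 7.7, 0.6, -0.035, -0.02, -0.009, 0, 0, 7.7, 0.6, -0.038, -0.015, -0.009, 0, 0, 7.7]
}}

```text
clock: 17.73
tcp_pos: [0.482, 0.0551, 0.2119]
orientation: [0.002, 0.75, 0.662, 0.006]
wrist_force: [1.2, -0.6, 1.6]
finger_gap: 0.0681
```

>>> {"api": "carry_out", "payload": {
  "moves": [0.6, -0.039, -0.01, -0.009, 0, 0, 7.7, 0.6, -0.043, 0.023, 0.003, 0, 0, 7.5, 0.6, -0.039, 0.029, 0.003, 0, 0, 7.5, 0.6, -0.035, 0.034, 0.003, 0, 0, 7.5, 0.6, -0.031, 0.038, 0.003, 0, 0, 7.5]
}}

```text
clock: 18.35
tcp_pos: [0.5109, -0.1785, 0.209]
orientation: [0.001, 0.927, 0.375, 0.008]
wrist_force: [0.8, -0.9, -0.0]
finger_gap: 0.0684
```

>>> {"api": "carry_out", "payload": {
  "moves": [0.6, -0.025, 0.042, 0.0, 0, 0, 7.5, 0.6, -0.02, 0.045, 0.0, 0, 0, 7.5, 0.6, 0, 0, 0, 0, 0, 0, 0.6, 0, 0, 0, 0, 0, 0, 0.6, 0, 0, 0, 0, 0, 0]
}}

```text
clock: 18.98
tcp_pos: [0.5322, -0.2793, 0.2057]
orientation: [-0.001, 0.97, 0.245, 0.007]
wrist_force: [-0.3, -0.7, -0.2]
finger_gap: 0.0682
```

Run:
```python
from h import *
where()
plan([([*HUB,.2],down(31),.6),([*HUB,.122],down(31),.6)],step=.04)
```

```text
t 18.98 tcp [ 0.5322 -0.2793  0.2057] yaw 28.3 z [ 0.014  0.006 -1.   ] F [-0.3 -0.7 -0.2] gap 0.0682
--
0.6, 0.018, -0.009, 0.006, 0.1, -0.9, -2.7,
0.6, 0, 0, 0.039, 0, 0, 0,
0.6, 0, 0, 0.039, 0, 0, 0,
0.6, 0, 0, 0, 0, 0, 0,
0.6, 0, 0, 0, 0, 0, 0,
```

>>> {"api": "carry_out", "payload": {
  "moves": [0.6, 0.018, -0.009, 0.005, 0, -0.9, -2.7, 0.6, 0, 0, 0, 0, 0, 0, 0.6, 0, 0, 0.038, 0, 0, 0, 0.6, 0, 0, 0.038, 0, 0, 0, 0.6, 0, 0, 0, 0, 0, 0]
}}

```text
clock: 19.6
tcp_pos: [0.5442, -0.2588, 0.1265]
orientation: [0.002, 0.963, 0.271, 0.001]
wrist_force: [-0.3, -0.2, -0.1]
finger_gap: 0.0686
```

>>> {"api": "carry_out", "payload": {
  "moves": [0.2, 0, 0, 0, 0, 0, 0, -1, 0, 0, 0, 0, 0, 0, -1, 0, 0, 0, 0, 0, 0, -1, 0, 0, 0, 0, 0, 0, -1, 0, 0, 0, 0, 0, 0],
  "squeeze": 40
}}

```text
clock: 20.23
tcp_pos: [0.5434, -0.2596, 0.1289]
orientation: [0.003, 0.963, 0.271, 0.0]
wrist_force: [-0.9, -0.7, -6.6]
finger_gap: 0.0464
```

Run:
```python
from h import *
where(); t,_=shot("top","t10")
a=[plane("top",u,.07)[:2]-HUB for u in [(345,182)]]
```

```text
t 20.23 tcp [ 0.5434 -0.2596  0.1289] yaw 31.4 z [ 0.002 -0.006 -1.   ] F [-0.9 -0.7 -6.6] gap 0.0464
```

>>> {"api": "carry_out", "payload": {
  "moves": [-1, 0, 0, 0, 0, 0, -10, -1, 0, 0, 0, 0, 0, -10, -1, 0, 0, 0, 0, 0, -10, -1, 0, 0, 0, 0, 0, -10, -1, 0, 0, 0, 0, 0, -10]
}}

```text
clock: 20.9
tcp_pos: [0.5409, -0.2613, 0.1289]
orientation: [0.002, 0.751, 0.661, -0.003]
wrist_force: [-1.4, -3.3, -7.0]
finger_gap: 0.0461
```

```bash
cat >> h.py <<'E'
def decklegs(tag):
    where(); t,_=shot("top",tag); m=cv2.morphologyEx(legmask(t),cv2.MORPH_OPEN,np.ones((3,3)))
    k,_,st,c=cv2.connectedComponentsWithStats(m)
    for i in range(1,k):
        if st[i,4]<50: continue
        P=plane("top",c[i],.07)[:2]; d=P-HUB; print("area",st[i,4],P.round(3),"r",np.hypot(*d).round(3),"ang",np.degrees(np.arctan2(d[1],d[0])).round(1))
E
python3 -c "
from h import *
decklegs('t11')"
```

```text
t 20.9 tcp [ 0.5409 -0.2613  0.1289] yaw 82.7 z [-0.002 -0.008 -1.   ] F [-1.4 -3.3 -7. ] gap 0.0461
area 537 [0.554 0.249] r 0.512 ang 89.0
area 242 [ 0.567 -0.146] r 0.119 ang 78.8
```

>>> {"api": "carry_out", "payload": {
  "moves": [-1, 0, 0, 0, 0, 0, -7.8, -1, 0, 0, 0, 0, 0, 0, 0.6, 0, 0, 0, 0, 0, 0, 0.6, 0, 0, 0, 0, 0, 0, 0.6, 0, 0, -0.01, 0, 0, 0]
}}

```text
clock: 21.58
tcp_pos: [0.544, -0.2616, 0.1418]
orientation: [0.005, 0.705, 0.709, -0.001]
wrist_force: [-0.1, -0.1, 0.3]
finger_gap: 0.0684
```

Run:
```python
from h import *
where()
g=HUB+.125*np.array([np.cos(np.radians(151)),np.sin(np.radians(151))])
plan([([*HUB,.2],down(85),.41),([*g,.2],down(61),.41)],step=.045)
```

```text
t 21.57 tcp [ 0.544  -0.2616  0.1418] yaw 90.4 z [ 0.005 -0.009 -1.   ] F [-0.1 -0.1  0.3] gap 0.0684
--
0.41, -0.001, 0, -0.029, 0.2, 0.3, 2.7,
0.41, -0.001, 0, -0.029, 0.2, 0.3, 2.7,
0.41, 0.017, -0.038, 0, 0, 0, 8,
0.41, 0.011, -0.04, 0, 0, 0, 8,
0.41, 0.006, -0.041, 0, 0, 0, 8,
```

>>> {"api": "carry_out", "payload": {
  "moves": [0.6, -0.001, 0, -0.03, 0, 0, 2.7, 0.6, -0.001, 0, -0.03, 0, 0, 2.7, 0.41, 0.017, -0.038, 0, 0, 0, 8, 0.41, 0.011, -0.04, 0, 0, 0, 8, 0.41, 0.006, -0.041, 0, 0, 0, 8]
}}

```text
clock: 22.2
tcp_pos: [0.4375, -0.203, 0.209]
orientation: [0.011, 0.867, 0.499, 0.003]
wrist_force: [-0.3, -0.4, -0.3]
finger_gap: 0.0604
```

>>> {"api": "carry_out", "payload": {
  "moves": [0.41, 0, 0, 0, 0, 0, 0, 0.41, 0, 0, 0, 0, 0, 0, 0.41, 0, 0, 0, 0, 0, 0, 0.41, 0, 0, 0, 0, 0, 0, 0.41, 0, 0, 0, 0, 0, 0]
}}

```text
clock: 22.82
tcp_pos: [0.4387, -0.2035, 0.2123]
orientation: [0.013, 0.867, 0.499, 0.004]
wrist_force: [0.4, -0.2, 0.1]
finger_gap: 0.0603
```

Run:
```python
from h import *
where(); w,pq=shot("wrist","w12")
cv2.imwrite("pics/c12.png",w[60:400,100:560])
```

```text
t 22.82 tcp [ 0.4387 -0.2035  0.2123] yaw 59.9 z [ 0.02  -0.019 -1.   ] F [ 0.4 -0.2  0.1] gap 0.0603
```

View pics/c12.png

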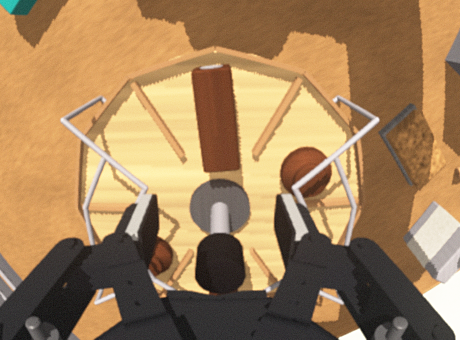

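The second leg is now in the gap, with top-face corners at full-image (293,129), (330,127), (339,229) and (303,232), slightly tilted.

Run:
```python
from h import *
pq=pose(); c,y=legpose([(293,129),(330,127),(339,229),(303,232)],pq)
print(y+90); Q=down(y+90)
plan([([c[0],c[1],.1],Q,.41)],step=.045)
plan([([c[0],c[1],.1],Q,.41),([c[0],c[1],.035],Q,.41)],step=.035)
```

```text
leg centre [ 0.4392 -0.2043  0.07  ] len 0.1083 wid 0.0357 0.0385 axis dir -25.0
64.96965398336361
--
0.41, 0, -0.001, 0.037, 0.5, 0.1, -1.7,
0.41, 0, 0, 0.037, 0.5, 0.1, -1.7,
0.41, 0, 0, 0.037, 0.5, 0.1, -1.7,
0.41, 0, 0, 0, 0, 0, 0,
0.41, 0, 0, 0, 0, 0, 0,
--
0.41, 0, -0.001, 0.028, 0.4, 0.1, -1.3,
0.41, 0, 0, 0.028, 0.4, 0.1, -1.3,
0.41, 0, 0, 0.028, 0.4, 0.1, -1.3,
0.41, 0, 0, 0.028, 0.4, 0.1, -1.3,
0.41, 0, 0, 0.032, 0, 0, 0,
--
0.41, 0, 0, 0.032, 0, 0, 0,
0.41, 0, 0, 0, 0, 0, 0,
0.41, 0, 0, 0, 0, 0, 0,
0.41, 0, 0, 0, 0, 0, 0,
0.41, 0, 0, 0, 0, 0, 0,
```

>>> {"api": "carry_out", "payload": {
  "moves": [0.41, 0, -0.001, 0.037, 0.5, 0.1, -1.7, 0.41, 0, 0, 0.037, 0.5, 0.1, -1.7, 0.41, 0, 0, 0.037, 0.5, 0.1, -1.7, 0.41, 0, 0, 0, 0, 0, 0, 0.41, 0, 0, 0, 0, 0, 0]
}}

```text
clock: 23.5
tcp_pos: [0.4414, -0.2059, 0.0998]
orientation: [0.002, 0.843, 0.538, -0.0]
wrist_force: [0.2, -0.5, 0.2]
finger_gap: 0.0603
```

Run:
```python
from h import *
where(); Q=down(65)
plan([([.4392,-.2043,.065],Q,.41),([.4392,-.2043,.036],Q,.41)],step=.025)
```

```text
t 23.5 tcp [ 0.4414 -0.2059  0.0998] yaw 65.1 z [ 0.001 -0.003 -1.   ] F [ 0.2 -0.5  0.2] gap 0.0603
--
0.41, 0, -0.001, 0.017, 0.1, 0.1, 0,
0.41, 0, -0.001, 0.017, 0.1, 0.1, 0,
0.41, 0, 0, 0.015, 0, 0, 0,
0.41, 0, 0, 0.015, 0, 0, 0,
0.41, 0, 0, 0, 0, 0, 0,
```

>>> {"api": "carry_out", "payload": {
  "moves": [0.41, 0, -0.001, 0.017, 0, 0, 0, 0.41, 0, -0.001, 0.017, 0, 0, 0, 0.41, 0, 0, 0.015, 0, 0, 0, 0.41, 0, 0, 0.015, 0, 0, 0, 0.41, 0, 0, 0, 0, 0, 0]
}}

```text
clock: 24.12
tcp_pos: [0.4448, -0.2087, 0.0407]
orientation: [0.007, 0.843, 0.537, 0.002]
wrist_force: [0.4, -1.1, 0.2]
finger_gap: 0.0601
```

>>> {"api": "carry_out", "payload": {
  "moves": [0.41, 0, 0, 0, 0, 0, 0, -0.2, 0, 0, 0, 0, 0, 0, -1, 0, 0, 0, 0, 0, 0, -1, 0, 0, 0, 0, 0, 0, -1, 0, 0, 0, 0, 0, 0],
  "squeeze": 50
}}

```text
clock: 24.75
tcp_pos: [0.4456, -0.2091, 0.0419]
orientation: [0.008, 0.843, 0.537, 0.002]
wrist_force: [0.8, 0.8, -1.9]
finger_gap: 0.0387
```

Run:
```python
from h import *
where()
```

```text
t 24.75 tcp [ 0.4456 -0.2091  0.0419] yaw 65.0 z [ 0.013 -0.011 -1.   ] F [ 0.8  0.8 -1.9] gap 0.0387
```

>>> {"api": "carry_out", "payload": {
  "moves": [-1, 0, 0, -0.02, 0, 0, 0, -1, 0, 0, -0.03, 0, 0, 0, -1, 0, 0, -0.04, 0, 0, 0, -1, 0, 0, -0.05, 0, 0, 0, -1, 0, 0, 0, 0, 0, 0],
  "squeeze": 70
}}

```text
clock: 25.38
tcp_pos: [0.4425, -0.2068, 0.1843]
orientation: [0.006, 0.843, 0.537, 0.002]
wrist_force: [0.3, 0.3, -1.5]
finger_gap: 0.038
```

Run:
```python
from h import *
where(); y=SX*180/np.pi+90
plan([([.46,.02,.19],down(88),-1),(st2w(-.01,-.0,.18),down(y),-1)],step=.055)
```

```text
t 25.38 tcp [ 0.4425 -0.2068  0.1843] yaw 65.0 z [ 0.009 -0.009 -1.   ] F [ 0.3  0.3 -1.5] gap 0.038
--
-1, 0.043, -0.016, -0.002, 0.1, 0.1, -4.6,
-1, 0.044, -0.013, -0.001, 0.1, 0.1, -4.6,
-1, 0.045, -0.009, -0.001, 0.1, 0.1, -4.6,
-1, 0.045, -0.005, -0.001, 0.1, 0.1, -4.6,
-1, 0.045, -0.002, -0.001, 0.1, 0.1, -4.6,
--
-1, 0.049, 0.006, 0.002, 0, 0, -5.7,
-1, 0.048, 0.011, 0.002, 0, 0, -5.7,
-1, 0.047, 0.016, 0.002, 0, 0, -5.7,
-1, 0.045, 0.02, 0.002, 0, 0, -5.7,
-1, 0.043, 0.025, 0.002, 0, 0, -5.7,
--
-1, 0.04, 0.029, 0.002, 0, 0, -5.7,
-1, 0, 0, 0, 0, 0, 0,
-1, 0, 0, 0, 0, 0, 0,
-1, 0, 0, 0, 0, 0, 0,
-1, 0, 0, 0, 0, 0, 0,
```

>>> {"api": "carry_out", "payload": {
  "moves": [-1, 0.043, -0.016, -0.002, 0, 0, -4.6, -1, 0.044, -0.013, -0.001, 0, 0, -4.6, -1, 0.045, -0.009, -0.001, 0, 0, -4.6, -1, 0.045, -0.005, -0.001, 0, 0, -4.6, -1, 0.045, -0.002, -0.001, 0, 0, -4.6]
}}

```text
clock: 26.0
tcp_pos: [0.4577, 0.0241, 0.1834]
orientation: [0.004, 0.718, 0.696, -0.001]
wrist_force: [0.3, 0.5, -2.4]
finger_gap: 0.0378
```

>>> {"api": "carry_out", "payload": {
  "moves": [-1, 0.049, 0.006, 0, 0, 0, -5.7, -1, 0.048, 0.011, 0, 0, 0, -5.7, -1, 0.047, 0.016, 0, 0, 0, -5.7, -1, 0.045, 0.02, 0, 0, 0, -5.7, -1, 0.043, 0.025, 0, 0, 0, -5.7]
}}

```text
clock: 26.62
tcp_pos: [0.4909, 0.2758, 0.1744]
orientation: [0.001, 0.517, 0.856, -0.005]
wrist_force: [1.3, -0.3, -0.6]
finger_gap: 0.0381
```

Run:
```python
from h import *
where(); y=SX*180/np.pi+90
w,pq=shot("wrist","w13")
m=legmask(w); k,_,st,c=cv2.connectedComponentsWithStats(m)
print([(st[i].tolist(),c[i].round(0).tolist()) for i in range(1,k) if st[i,4]>300])
T=st2w(.003,0,.14); plan([(T,down(y),-1),([*T[:2],.075],down(y),-1)],step=.04)
```

```text
t 26.62 tcp [0.4909 0.2758 0.1744] yaw 117.7 z [-0.004 -0.01  -1.   ] F [ 1.3 -0.3 -0.6] gap 0.0381
[([0, 77, 34, 36, 690], [16.0, 96.0]), ([229, 140, 132, 202, 16877], [306.0, 239.0]), ([558, 269, 76, 102, 585], [601.0, 314.0])]
--
-1, 0.01, 0.021, 0.017, -0.2, 0.1, -2,
-1, 0.01, 0.021, 0.017, -0.2, 0.1, -2,
-1, 0, 0, 0.033, 0, 0, 0,
-1, 0, 0, 0.033, 0, 0, 0,
-1, 0, 0, 0, 0, 0, 0,
```

>>> {"api": "carry_out", "payload": {
  "moves": [-1, 0.01, 0.021, 0.017, -0.2, 0.1, -2.2, -1, 0.01, 0.021, 0.017, -0.2, 0.1, -2.2, -1, 0, 0, 0.033, 0, 0, 0, -1, 0, 0, 0.03, 0, 0, 0, -1, 0, 0, 0, 0, 0, 0]
}}

```text
clock: 27.3
tcp_pos: [0.5148, 0.3211, 0.0663]
orientation: [-0.003, 0.478, 0.878, -0.003]
wrist_force: [-1.1, 0.1, -2.0]
finger_gap: 0.038
```

Run:
```python
from h import *
where(); y=SX*180/np.pi+90
T=st2w(.003,0,.06); plan([(T,down(y),-1)],step=.01)
```

```text
t 27.3 tcp [0.5148 0.3211 0.0663] yaw 122.9 z [-0.008 -0.003 -1.   ] F [-1.1  0.1 -2. ] gap 0.038
--
-1, -0.004, 0.002, 0.006, -0.5, -0.1, 0.8,
-1, 0, 0, 0, 0, 0, 0,
-1, 0, 0, 0, 0, 0, 0,
-1, 0, 0, 0, 0, 0, 0,
-1, 0, 0, 0, 0, 0, 0,
```

>>> {"api": "carry_out", "payload": {
  "moves": [-1, -0.003, 0.002, 0.004, -0.4, 0, 0.8, -1, 0, 0, 0.004, 0, 0, 0, -1, 0, 0, 0.002, 0, 0, 0, -1, 0, 0, 0, 0, 0, 0, 0.25, 0, 0, 0, 0, 0, 0]
}}

```text
clock: 27.92
tcp_pos: [0.5212, 0.32, 0.0625]
orientation: [0.002, 0.485, 0.874, 0.003]
wrist_force: [-0.5, -0.8, -0.1]
finger_gap: 0.053
```

>>> {"api": "carry_out", "payload": {
  "moves": [0.25, 0, 0, 0, 0, 0, 0, 0.25, 0, 0, 0, 0, 0, 0, 0.25, 0, 0, -0.02, 0, 0, 0, 0.25, 0, 0, -0.04, 0, 0, 0, 0.25, 0, 0, -0.05, 0, 0, 0]
}}

```text
clock: 28.55
tcp_pos: [0.5181, 0.3182, 0.1705]
orientation: [-0.001, 0.485, 0.874, -0.0]
wrist_force: [1.0, 0.4, -0.5]
finger_gap: 0.0533
```

Run:
```python
from h import *
decklegs("t14")
plan([([.47,.02,.22],down(140),.6),([*HUB,.21],down(154),.6)],step=.055)
plan([([.47,.02,.22],down(76),.6),([*HUB,.21],down(-26),.6)],step=.055)
```

```text
t 28.55 tcp [0.5181 0.3182 0.1705] yaw 121.9 z [-0.002  0.    -1.   ] F [ 1.   0.4 -0.5] gap 0.0533
area 91 [ 0.667 -0.316] r 0.133 ang -23.4
area 134 [ 0.615 -0.302] r 0.081 ang -28.8
area 537 [0.554 0.249] r 0.512 ang 89.0
area 176 [ 0.548 -0.144] r 0.119 ang 88.4
area 62 [ 0.555 -0.354] r 0.092 ang -83.4
area 449 [0.507 0.314] r 0.578 ang 93.7
area 76 [ 0.542 -0.384] r 0.122 ang -91.0
--
0.6, -0.038, -0.034, -0.007, 0.1, 0, -3,
0.6, -0.036, -0.036, -0.007, 0.1, 0, -3,
0.6, -0.034, -0.037, -0.007, 0.1, 0, -3,
0.6, -0.032, -0.039, -0.007, 0.1, 0, -3,
0.6, -0.03, -0.041, -0.007, 0.1, 0, -3,
--
0.6, -0.028, -0.042, -0.007, 0.1, 0, -3,
0.6, -0.04, -0.028, 0.002, 0, 0, -2.3,
0.6, -0.039, -0.03, 0.002, 0, 0, -2.3,
0.6, -0.037, -0.031, 0.002, 0, 0, -2.3,
0.6, -0.036, -0.033, 0.002, 0, 0, -2.3,
--
0.6, -0.035, -0.034, 0.002, 0, 0, -2.3,
0.6, -0.033, -0.036, 0.002, 0, 0, -2.3,
0.6, 0, 0, 0, 0, 0, 0,
0.6, 0, 0, 0, 0, 0, 0,
0.6, 0, 0, 0, 0, 0, 0,
--
0.6, -0.038, -0.034, -0.007, 0.1, 0, 7.7,
0.6, -0.042, -0.028, -0.007, 0.1, 0, 7.7,
0.6, -0.045, -0.022, -0.007, 0.1, 0, 7.7,
0.6, -0.048, -0.016, -0.007, 0.1, 0, 7.7,
0.6, -0.05, -0.01, -0.007, 0.1, 0, 7.7,
--
0.6, -0.051, -0.003, -0.007, 0.1, 0, 7.7,
0.6, -0.021, 0.012, 0.001, 0, 0, 8.5,
0.6, -0.019, 0.015, 0.001, 0, 0, 8.5,
0.6, -0.017, 0.017, 0.001, 0, 0, 8.5,
0.6, -0.014, 0.02, 0.001, 0, 0, 8.5,
--
0.6, -0.011, 0.022, 0.001, 0, 0, 8.5,
0.6, -0.008, 0.023, 0.001, 0, 0, 8.5,
0.6, -0.004, 0.024, 0.001, 0, 0, 8.5,
0.6, -0.001, 0.024, 0.001, 0, 0, 8.5,
0.6, 0.003, 0.024, 0.001, 0, 0, 8.5,
--
0.6, 0.006, 0.024, 0.001, 0, 0, 8.5,
0.6, 0.01, 0.022, 0.001, 0, 0, 8.5,
0.6, 0.013, 0.021, 0.001, 0, 0, 8.5,
0.6, 0, 0, 0, 0, 0, 0,
0.6, 0, 0, 0, 0, 0, 0,
```

Two legs are on the rails. The third is at about −27°, so I go to the knob with yaw 154° and twist −180°.

>>> {"api": "carry_out", "payload": {
  "moves": [0.6, -0.038, -0.034, -0.007, 0, 0, -3, 0.6, -0.036, -0.036, -0.007, 0, 0, -3, 0.6, -0.034, -0.037, -0.007, 0, 0, -3, 0.6, -0.032, -0.039, -0.007, 0, 0, -3, 0.6, -0.03, -0.041, -0.007, 0, 0, -3]
}}

```text
clock: 29.22
tcp_pos: [0.4806, 0.0668, 0.2143]
orientation: [0.006, 0.36, 0.933, 0.006]
wrist_force: [1.1, -0.6, -0.1]
finger_gap: 0.0685
```

>>> {"api": "carry_out", "payload": {
  "moves": [0.6, -0.028, -0.042, -0.007, 0, 0, -3, 0.6, -0.04, -0.028, 0.002, 0, 0, -2.3, 0.6, -0.039, -0.03, 0.002, 0, 0, -2.3, 0.6, -0.037, -0.031, 0.002, 0, 0, -2.3, 0.6, -0.036, -0.033, 0.002, 0, 0, -2.3]
}}

```text
clock: 29.85
tcp_pos: [0.5263, -0.1791, 0.2146]
orientation: [0.01, 0.255, 0.967, 0.005]
wrist_force: [0.0, -0.8, 0.3]
finger_gap: 0.0682
```

>>> {"api": "carry_out", "payload": {
  "moves": [0.6, -0.035, -0.034, 0.0, 0, 0, -2.3, 0.6, -0.033, -0.036, 0.0, 0, 0, -2.3, 0.6, 0, 0, 0, 0, 0, 0, 0.6, 0, 0, 0, 0, 0, 0, 0.6, 0, 0, 0, 0, 0, 0]
}}

```text
clock: 30.48
tcp_pos: [0.5533, -0.2788, 0.2126]
orientation: [0.01, 0.217, 0.976, 0.005]
wrist_force: [-0.5, 0.6, 0.6]
finger_gap: 0.0684
```

Run:
```python
from h import *
where(); s,_=shot("scene","s15"); t,_=shot("top","t15")
f=lambda im,x,y,w,h:cv2.resize(im[y:y+h,x:x+w],(400,300),interpolation=cv2.INTER_CUBIC)
cv2.imwrite("pics/c15.png",np.vstack([np.hstack([f(s,160,110,160,120),f(s,330,190,200,150)]),np.hstack([f(t,328,118,160,120),f(t,105,110,180,135)])]))
plan([([*HUB,.205],down(154),.6),([*HUB,.122],down(154),.6)],step=.04)
```

```text
t 30.48 tcp [ 0.5533 -0.2788  0.2126] yaw 154.9 z [ 0.021  0.006 -1.   ] F [-0.5  0.6  0.6] gap 0.0684
--
0.6, 0.015, 0.01, 0.008, 0.8, 1, 1,
0.6, 0, 0, 0.028, 0, 0, 0,
0.6, 0, 0, 0.028, 0, 0, 0,
0.6, 0, 0, 0.028, 0, 0, 0,
0.6, 0, 0, 0, 0, 0, 0,
```

View pics/c15.png

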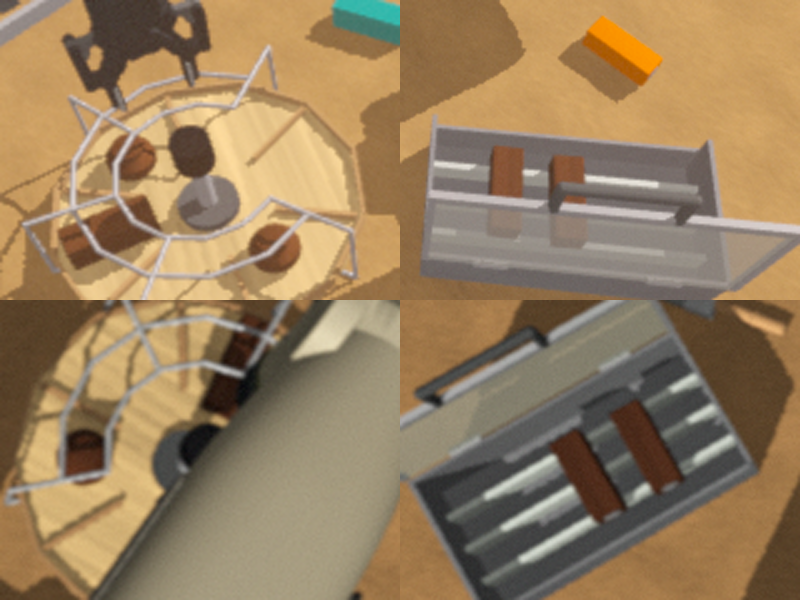

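Both legs lie flat and parallel across the rails, at lower right around (580,475) and (645,445). The third leg is at the back of the carousel at (240,365), and two feet stand in their pockets. I descend on the knob.

>>> {"api": "carry_out", "payload": {
  "moves": [0.6, 0.015, 0.01, 0.008, 0.8, 1, 1, 0.6, 0, 0, 0, 0, 0, 0, 0.6, 0, 0, 0.028, 0, 0, 0, 0.6, 0, 0, 0.028, 0, 0, 0, 0.6, 0, 0, 0.026, 0, 0, 0]
}}

```text
clock: 31.2
tcp_pos: [0.5483, -0.2627, 0.1267]
orientation: [0.006, 0.222, 0.975, -0.002]
wrist_force: [0.1, -0.1, 0.6]
finger_gap: 0.0684
```

>>> {"api": "carry_out", "payload": {
  "moves": [0.6, 0, 0, 0, 0, 0, 0, 0.2, 0, 0, 0, 0, 0, 0, -1, 0, 0, 0, 0, 0, 0, -1, 0, 0, 0, 0, 0, 0, -1, 0, 0, 0, 0, 0, 0],
  "squeeze": 40
}}

```text
clock: 31.82
tcp_pos: [0.5452, -0.2609, 0.1271]
orientation: [0.002, 0.222, 0.975, -0.001]
wrist_force: [0.5, -0.7, -6.5]
finger_gap: 0.0464
```

Run:
```python
from h import *
where()
```

```text
t 31.82 tcp [ 0.5452 -0.2609  0.1271] yaw 154.4 z [ 0.004 -0.003 -1.   ] F [ 0.5 -0.7 -6.5] gap 0.0464
```

>>> {"api": "carry_out", "payload": {
  "moves": [-1, 0, 0, 0, 0, 0, 10, -1, 0, 0, 0, 0, 0, 10, -1, 0, 0, 0, 0, 0, 10, -1, 0, 0, 0, 0, 0, 10, -1, 0, 0, 0, 0, 0, 10]
}}

```text
clock: 32.45
tcp_pos: [0.5468, -0.2612, 0.1271]
orientation: [0.003, 0.623, 0.782, 0.001]
wrist_force: [-1.2, -0.5, -7.2]
finger_gap: 0.0463
```

>>> {"api": "carry_out", "payload": {
  "moves": [-1, 0, 0, 0, 0, 0, 10, -1, 0, 0, 0, 0, 0, 10, -1, 0, 0, 0, 0, 0, 10, -1, 0, 0, 0, 0, 0, 10, -1, 0, 0, 0, 0, 0, 10]
}}

```text
clock: 33.08
tcp_pos: [0.5463, -0.263, 0.1271]
orientation: [0.003, 0.902, 0.433, 0.0]
wrist_force: [-1.8, -0.9, -5.6]
finger_gap: 0.0464
```

Run:
```python
from h import *
where()
```

```text
t 33.08 tcp [ 0.5463 -0.263   0.1271] yaw 51.3 z [ 0.004 -0.006 -1.   ] F [-1.8 -0.9 -5.6] gap 0.0464
```

>>> {"api": "carry_out", "payload": {
  "moves": [-1, 0, 0, 0, 0, 0, 10, -1, 0, 0, 0, 0, 0, 10, -1, 0, 0, 0, 0, 0, 10, -1, 0, 0, 0, 0, 0, 10, -1, 0, 0, 0, 0, 0, 10]
}}

```text
clock: 33.7
tcp_pos: [0.5446, -0.2638, 0.1271]
orientation: [0.004, 1.0, -0.003, -0.001]
wrist_force: [-1.1, 1.1, -5.5]
finger_gap: 0.0466
```

>>> {"api": "carry_out", "payload": {
  "moves": [-1, 0, 0, 0, 0, 0, 9, -1, 0, 0, 0, 0, 0, 9, -1, 0, 0, 0, 0, 0, 8, -1, 0, 0, 0, 0, 0, 0, 0.6, 0, 0, 0, 0, 0, 0]
}}

```text
clock: 34.33
tcp_pos: [0.5447, -0.2638, 0.1281]
orientation: [0.004, 0.972, -0.233, 0.0]
wrist_force: [0.4, -0.3, -0.1]
finger_gap: 0.063
```

>>> {"api": "carry_out", "payload": {
  "moves": [0.6, 0, 0, 0, 0, 0, 0, 0.6, 0, 0, 0, 0, 0, 0, 0.6, 0, 0, -0.02, 0, 0, 0, 0.6, 0, 0, -0.03, 0, 0, 0, 0.6, 0, 0, -0.03, 0, 0, 0]
}}

```text
clock: 34.95
tcp_pos: [0.5453, -0.264, 0.2111]
orientation: [0.005, 0.973, -0.231, 0.001]
wrist_force: [-0.9, 0.9, 0.2]
finger_gap: 0.0681
```

Run:
```python
from h import *
where()
g=HUB+.125*np.array([np.cos(np.radians(151)),np.sin(np.radians(151))])
plan([([*g,.205],down(61),.41)],step=.045)
```

```text
t 34.95 tcp [ 0.5453 -0.264   0.2111] yaw -26.7 z [ 0.   -0.01 -1.  ] F [-0.9  0.9  0.2] gap 0.0681
--
0.41, -0.013, -0.001, 0.001, 0.1, 0, -8.8,
0.41, -0.012, -0.002, 0.001, 0.1, 0, -8.8,
0.41, -0.012, -0.004, 0.001, 0.1, 0, -8.8,
0.41, -0.011, -0.006, 0.001, 0.1, 0, -8.8,
0.41, -0.01, -0.008, 0.001, 0.1, 0, -8.8,
--
0.41, -0.009, -0.009, 0.001, 0.1, 0, -8.8,
0.41, -0.007, -0.01, 0.001, 0.1, 0, -8.8,
0.41, -0.006, -0.011, 0.001, 0.1, 0, -8.8,
0.41, -0.004, -0.012, 0.001, 0.1, 0, -8.8,
0.41, -0.002, -0.013, 0.001, 0.1, 0, -8.8,
```

>>> {"api": "carry_out", "payload": {
  "moves": [0.41, -0.013, -0.001, 0, 0.1, 0, -8.8, 0.41, -0.012, -0.002, 0, 0.1, 0, -8.8, 0.41, -0.012, -0.004, 0, 0.1, 0, -8.8, 0.41, -0.011, -0.006, 0, 0.1, 0, -8.8, 0.41, -0.01, -0.008, 0, 0.1, 0, -8.8]
}}

```text
clock: 35.58
tcp_pos: [0.4921, -0.2361, 0.217]
orientation: [0.006, 0.986, 0.164, 0.005]
wrist_force: [0.6, 0.2, 0.5]
finger_gap: 0.06
```

>>> {"api": "carry_out", "payload": {
  "moves": [0.41, -0.009, -0.009, 0, 0.1, 0, -8.8, 0.41, -0.007, -0.01, 0, 0.1, 0, -8.8, 0.41, -0.006, -0.011, 0, 0.1, 0, -8.8, 0.41, -0.004, -0.012, 0, 0.1, 0, -8.8, 0.41, 0, 0, 0, 0, 0, 0]
}}

```text
clock: 36.2
tcp_pos: [0.4464, -0.2147, 0.2196]
orientation: [0.007, 0.886, 0.464, 0.004]
wrist_force: [0.0, -0.9, 0.2]
finger_gap: 0.0604
```

Run:
```python
from h import *
where(); w,pq=shot("wrist","w16")
cv2.imwrite("pics/c16.png",w[60:400,100:560])
```

```text
t 36.2 tcp [ 0.4464 -0.2147  0.2196] yaw 55.3 z [ 0.014 -0.009 -1.   ] F [ 0.  -0.9  0.2] gap 0.0604
```

View pics/c16.png

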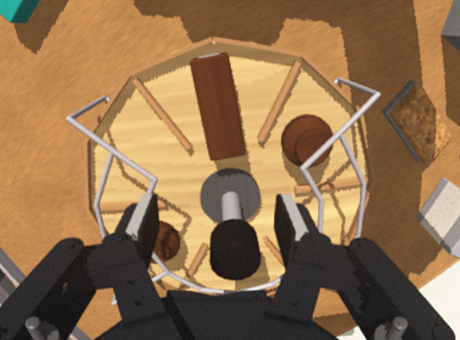

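The third leg is in the gap, tilted, with full-image corners at (292,118), (327,115), (345,217) and (310,220). Both feet stand in the neighbouring pockets.

Run:
```python
from h import *
pq=pose(); c,y=legpose([(292,118),(327,115),(345,217),(310,220)],pq)
print(y+90); plan([([c[0],c[1],.1],down(y+90),.41)],step=.04)
```

```text
leg centre [ 0.4393 -0.206   0.07  ] len 0.1092 wid 0.0345 0.0377 axis dir -24.9
65.1438900512502
--
0.41, 0.001, -0.003, 0.03, 0.2, 0, -2.5,
0.41, 0.001, -0.003, 0.03, 0.2, 0, -2.5,
0.41, 0.001, -0.003, 0.03, 0.2, 0, -2.5,
0.41, 0.001, -0.003, 0.03, 0.2, 0, -2.5,
0.41, 0, 0, 0, 0, 0, 0,
```

>>> {"api": "carry_out", "payload": {
  "moves": [0.41, 0.001, -0.003, 0.03, 0.2, 0, -2.5, 0.41, 0.001, -0.003, 0.03, 0.2, 0, -2.5, 0.41, 0.001, -0.003, 0.03, 0.2, 0, -2.5, 0.41, 0.001, -0.003, 0.03, 0.2, 0, -2.5, 0.41, 0, 0, 0, 0, 0, 0]
}}

```text
clock: 36.88
tcp_pos: [0.4447, -0.2094, 0.0984]
orientation: [0.005, 0.844, 0.536, 0.002]
wrist_force: [0.2, 0.7, 0.1]
finger_gap: 0.0603
```

Run:
```python
from h import *
where(); Q=down(65)
plan([([.4393,-.206,.035],Q,.41)],step=.018)
```

```text
t 36.88 tcp [ 0.4447 -0.2094  0.0984] yaw 64.8 z [ 0.009 -0.007 -1.   ] F [0.2 0.7 0.1] gap 0.0603
--
0.41, 0, -0.002, 0.016, 0.2, 0, 0,
0.41, 0, -0.002, 0.016, 0.2, 0, 0,
0.41, 0, -0.002, 0.016, 0.2, 0, 0,
0.41, 0, -0.002, 0.016, 0.2, 0, 0,
0.41, 0, 0, 0, 0, 0, 0,
```

>>> {"api": "carry_out", "payload": {
  "moves": [0.41, 0, -0.003, 0.016, 0.2, 0, 0, 0.41, 0, -0.003, 0.016, 0.2, 0, 0, 0.41, 0, -0.003, 0.016, 0.2, 0, 0, 0.41, 0, -0.002, 0.016, 0.2, 0, 0, 0.41, 0, -0.001, 0.003, 0, 0, 0]
}}

```text
clock: 37.5
tcp_pos: [0.4369, -0.2068, 0.0307]
orientation: [0.002, 0.846, 0.534, -0.001]
wrist_force: [0.2, 0.1, 0.4]
finger_gap: 0.0605
```

>>> {"api": "carry_out", "payload": {
  "moves": [0.41, 0, 0, 0, 0, 0, 0, -0.2, 0, 0, 0, 0, 0, 0, -1, 0, 0, 0, 0, 0, 0, -1, 0, 0, 0, 0, 0, 0, -1, 0, 0, 0, 0, 0, 0],
  "squeeze": 70
}}

```text
clock: 38.12
tcp_pos: [0.4381, -0.2077, 0.0324]
orientation: [0.004, 0.846, 0.533, -0.0]
wrist_force: [-0.1, -0.2, -1.5]
finger_gap: 0.0385
```

>>> {"api": "carry_out", "payload": {
  "moves": [-1, 0, 0, -0.02, 0, 0, 0, -1, 0, 0, -0.03, 0, 0, 0, -1, 0, 0, -0.04, 0, 0, 0, -1, 0, 0, -0.05, 0, 0, 0, -1, 0, 0, 0, 0, 0, 0]
}}

```text
clock: 38.75
tcp_pos: [0.4365, -0.2061, 0.175]
orientation: [0.002, 0.846, 0.533, -0.001]
wrist_force: [-0.2, -0.4, -2.1]
finger_gap: 0.0387
```

Run:
```python
from h import *
where(); y=SX*180/np.pi+90
plan([([.46,.02,.19],down(88),-1),(st2w(-.01,.078,.18),down(y),-1)],step=.055)
```

```text
t 38.75 tcp [ 0.4365 -0.2061  0.175 ] yaw 64.5 z [ 0.001 -0.005 -1.   ] F [-0.2 -0.4 -2.1] gap 0.0387
--
-1, 0.043, -0.015, -0.003, 0, 0, -4.7,
-1, 0.044, -0.012, -0.003, 0, 0, -4.7,
-1, 0.045, -0.008, -0.003, 0, 0, -4.7,
-1, 0.045, -0.004, -0.003, 0, 0, -4.7,
-1, 0.045, -0.001, -0.003, 0, 0, -4.7,
--
-1, 0.051, -0.001, 0.001, 0, 0, -4.9,
-1, 0.051, 0.003, 0.001, 0, 0, -4.9,
-1, 0.051, 0.008, 0.001, 0, 0, -4.9,
-1, 0.05, 0.012, 0.001, 0, 0, -4.9,
-1, 0.049, 0.016, 0.001, 0, 0, -4.9,
--
-1, 0.047, 0.02, 0.001, 0, 0, -4.9,
-1, 0.045, 0.024, 0.001, 0, 0, -4.9,
-1, 0, 0, 0, 0, 0, 0,
-1, 0, 0, 0, 0, 0, 0,
-1, 0, 0, 0, 0, 0, 0,
```

>>> {"api": "carry_out", "payload": {
  "moves": [-1, 0.043, -0.015, -0.003, 0, 0, -4.7, -1, 0.044, -0.012, -0.003, 0, 0, -4.7, -1, 0.045, -0.008, -0.003, 0, 0, -4.7, -1, 0.045, -0.004, -0.003, 0, 0, -4.7, -1, 0.045, -0.001, -0.003, 0, 0, -4.7]
}}

```text
clock: 39.38
tcp_pos: [0.4581, 0.0233, 0.1842]
orientation: [-0.0, 0.718, 0.696, -0.003]
wrist_force: [0.6, -0.2, -1.7]
finger_gap: 0.0387
```

>>> {"api": "carry_out", "payload": {
  "moves": [-1, 0.051, -0.001, 0.0, 0, 0, -4.9, -1, 0.051, 0.003, 0.0, 0, 0, -4.9, -1, 0.051, 0.008, 0.0, 0, 0, -4.9, -1, 0.05, 0.012, 0.0, 0, 0, -4.9, -1, 0.049, 0.016, 0.0, 0, 0, -4.9]
}}

```text
clock: 40.0
tcp_pos: [0.4557, 0.2873, 0.1767]
orientation: [-0.003, 0.548, 0.836, -0.006]
wrist_force: [0.8, -1.3, -1.2]
finger_gap: 0.0385
```

>>> {"api": "carry_out", "payload": {
  "moves": [-1, 0.047, 0.02, 0, 0, 0, -4.9, -1, 0.045, 0.024, 0, 0, 0, -4.9, -1, 0, 0, 0, 0, 0, 0, -1, 0, 0, 0, 0, 0, 0, -1, 0, 0, 0, 0, 0, 0]
}}

```text
clock: 40.62
tcp_pos: [0.4509, 0.3933, 0.1683]
orientation: [-0.006, 0.471, 0.882, -0.01]
wrist_force: [-0.8, 0.1, -1.3]
finger_gap: 0.0387
```

Run:
```python
from h import *
where(); y=SX*180/np.pi+90
w,_=shot("wrist","w17"); m=legmask(w); k,_,st,c=cv2.connectedComponentsWithStats(m)
print([(st[i].tolist(),c[i].round(0).tolist()) for i in range(1,k) if st[i,4]>300])
T=st2w(-.006,.078,.12); plan([(T,down(y),-1),([*T[:2],.065],down(y),-1)],step=.04)
```

```text
t 40.62 tcp [0.4509 0.3933 0.1683] yaw 123.8 z [-0.019 -0.012 -1.   ] F [-0.8  0.1 -1.3] gap 0.0387
[([142, 150, 24, 111, 984], [152.0, 207.0]), ([269, 155, 87, 18, 355], [319.0, 164.0]), ([185, 172, 51, 100, 2170], [209.0, 239.0]), ([268, 174, 92, 181, 4656], [320.0, 313.0])]
--
-1, -0.01, 0.005, 0.024, -0.6, 0, 0.9,
-1, -0.01, 0.004, 0.024, -0.6, 0, 0.9,
-1, 0, 0, 0.028, 0, 0, 0,
-1, 0, 0, 0.028, 0, 0, 0,
-1, 0, 0, 0, 0, 0, 0,
```

>>> {"api": "carry_out", "payload": {
  "moves": [-1, -0.01, 0.005, 0.024, -0.6, 0, 0.9, -1, -0.01, 0.004, 0.024, -0.6, 0, 0.9, -1, 0, 0, 0.028, 0, 0, 0, -1, 0, 0, 0.028, 0, 0, 0, -1, 0, 0, 0, 0, 0, 0]
}}

```text
clock: 41.3
tcp_pos: [0.4719, 0.375, 0.0642]
orientation: [0.001, 0.489, 0.872, 0.001]
wrist_force: [0.4, -0.9, -1.0]
finger_gap: 0.0387
```

Run:
```python
from h import *
where(); y=SX*180/np.pi+90
T=st2w(-.006,.078,.051); plan([(T,down(y),-1)],step=.01)
```

```text
t 41.3 tcp [0.4719 0.375  0.0642] yaw 121.4 z [ 0.002  0.001 -1.   ] F [ 0.4 -0.9 -1. ] gap 0.0387
--
-1, 0.003, 0, 0.007, 0.1, 0, -0.3,
-1, 0.003, 0, 0.007, 0.1, 0, -0.3,
-1, 0, 0, 0, 0, 0, 0,
-1, 0, 0, 0, 0, 0, 0,
-1, 0, 0, 0, 0, 0, 0,
```

>>> {"api": "carry_out", "payload": {
  "moves": [-1, 0.003, 0, 0.006, 0, 0, 0, -1, 0.003, 0, 0.006, 0, 0, 0, -1, 0, 0, 0.002, 0, 0, 0, -1, 0, 0, 0, 0, 0, 0, 0.25, 0, 0, 0, 0, 0, 0]
}}

```text
clock: 41.92
tcp_pos: [0.4713, 0.3814, 0.054]
orientation: [0.003, 0.49, 0.872, 0.004]
wrist_force: [0.6, -0.2, -0.5]
finger_gap: 0.0529
```

>>> {"api": "carry_out", "payload": {
  "moves": [0.25, 0, 0, 0, 0, 0, 0, 0.25, 0, 0, 0, 0, 0, 0, 0.25, 0, 0, -0.02, 0, 0, 0, 0.25, 0, 0, -0.04, 0, 0, 0, 0.25, 0, 0, -0.05, 0, 0, 0]
}}

```text
clock: 42.55
tcp_pos: [0.4681, 0.3794, 0.1627]
orientation: [0.001, 0.49, 0.872, 0.0]
wrist_force: [-0.1, 0.9, -0.1]
finger_gap: 0.0536
```

Run:
```python
from h import *
where()
# retreat back toward arm, up to height of handle, in front
A=st2w(-.11,.0,.25)
plan([(A,down(100),0)],step=.05)
```

```text
t 42.55 tcp [0.4681 0.3794 0.1627] yaw 121.3 z [ 0.001  0.    -1.   ] F [-0.1  0.9 -0.1] gap 0.0536
--
0, -0.02, -0.025, -0.022, 0, 0, 5.3,
0, -0.022, -0.023, -0.022, 0, 0, 5.3,
0, -0.024, -0.021, -0.022, 0, 0, 5.3,
0, -0.026, -0.019, -0.022, 0, 0, 5.3,
0, 0, 0, 0, 0, 0, 0,
```

>>> {"api": "carry_out", "payload": {
  "moves": [0, -0.02, -0.025, -0.022, 0, 0, 5.3, 0, -0.022, -0.023, -0.022, 0, 0, 5.3, 0, -0.024, -0.021, -0.022, 0, 0, 5.3, 0, -0.026, -0.019, -0.022, 0, 0, 5.3, 0, 0, 0, 0, 0, 0, 0]
}}

```text
clock: 43.18
tcp_pos: [0.4242, 0.2579, 0.2587]
orientation: [0.003, 0.646, 0.763, 0.006]
wrist_force: [-0.0, 0.5, 0.1]
finger_gap: 0.0427
```

Run:
```python
from h import *
where(); s,_=shot("scene","s18"); t,_=shot("top","t18"); w,pq=shot("wrist","w18")
f=lambda im,x,y,w,h:cv2.resize(im[y:y+h,x:x+w],(400,300),interpolation=cv2.INTER_CUBIC)
cv2.imwrite("pics/c18.png",np.vstack([np.hstack([f(s,330,190,200,150),f(t,105,90,180,135)]),np.hstack([f(w,0,0,640,400),f(s,150,100,180,135)])]))
h=[.5874,.3612]; print("bar ends exp scene",proj("scene",[st2w(.083,-.06,.336),st2w(.083,.06,.336)]).round(0).tolist(),"top",proj("top",[st2w(.083,-.06,.336),st2w(.083,.06,.336)]).round(0).tolist())
plan([([.50,.30,.36],down(60),-.1),([*h,.375],down(32),-.1)],step=.05)
```

```text
t 43.17 tcp [0.4242 0.2579 0.2587] yaw 99.5 z [ 0.012  0.005 -1.   ] F [-0.   0.5  0.1] gap 0.0427
bar ends exp scene [[412.0, 283.0], [478.0, 289.0]] top [[164.0, 124.0], [115.0, 152.0]]
--
-0.1, 0.006, 0.017, -0.021, 0.1, -0.1, 7.9,
-0.1, 0.008, 0.016, -0.021, 0.1, -0.1, 7.9,
-0.1, 0.01, 0.014, -0.021, 0.1, -0.1, 7.9,
-0.1, 0.012, 0.013, -0.021, 0.1, -0.1, 7.9,
-0.1, 0.013, 0.011, -0.021, 0.1, -0.1, 7.9,
--
-0.1, 0.024, 0.011, -0.004, 0, 0, 7,
-0.1, 0.025, 0.008, -0.004, 0, 0, 7,
-0.1, 0.026, 0.005, -0.004, 0, 0, 7,
-0.1, 0.027, 0.002, -0.004, 0, 0, 7,
-0.1, 0, 0, 0, 0, 0, 0,
```

View pics/c18.png

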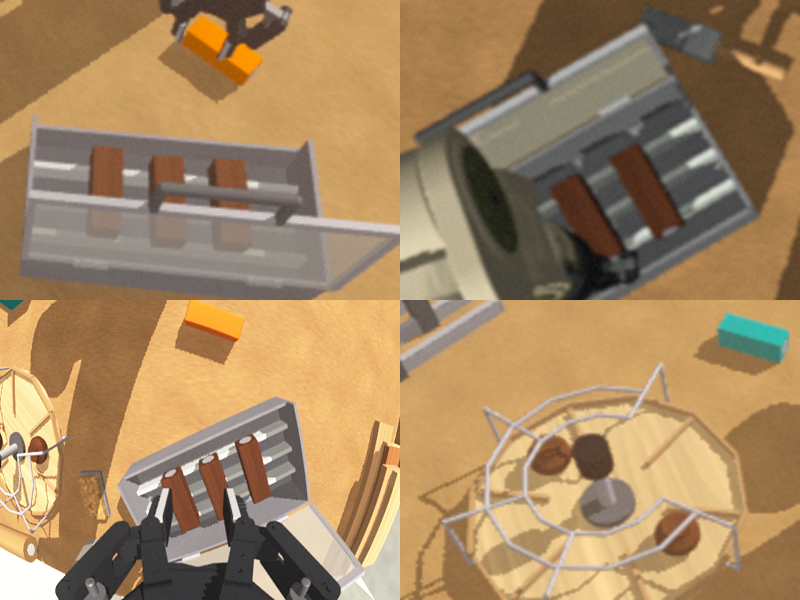

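All three legs lie side by side across the rails and the carousel holds only the two feet. The handle bar shows in scene at (407,284)–(480,290), where I left it. I go back to grip it and lower the cover.

>>> {"api": "carry_out", "payload": {
  "moves": [-0.1, 0.006, 0.017, -0.023, 0.1, -0.1, 7.9, -0.1, 0.008, 0.016, -0.023, 0.1, -0.1, 7.9, -0.1, 0.01, 0.014, -0.023, 0.1, -0.1, 7.9, -0.1, 0.012, 0.013, -0.023, 0.1, -0.1, 7.9, -0.1, 0.013, 0.011, -0.023, 0.1, -0.1, 7.9]
}}

```text
clock: 43.95
tcp_pos: [0.5012, 0.3053, 0.3651]
orientation: [-0.0, 0.869, 0.495, -0.008]
wrist_force: [0.2, 0.4, 0.2]
finger_gap: 0.0385
```

Run:
```python
from h import *
where(); h=[.5874,.3612]
plan([([*h,.38],down(32),-.1)],step=.04)
```

```text
t 43.95 tcp [0.5012 0.3053 0.3651] yaw 59.4 z [-0.015 -0.008 -1.   ] F [0.2 0.4 0.2] gap 0.0385
--
-0.1, 0.023, 0.011, -0.004, -0.1, 0.2, 6.8,
-0.1, 0.024, 0.009, -0.004, -0.1, 0.2, 6.8,
-0.1, 0.025, 0.006, -0.004, -0.1, 0.2, 6.8,
-0.1, 0.026, 0.003, -0.004, -0.1, 0.2, 6.8,
-0.1, 0, 0, 0, 0, 0, 0,
```

>>> {"api": "carry_out", "payload": {
  "moves": [-0.1, 0.0, 0.005, -0.016, 0, 0.2, 6.8, -0.1, 0.036, 0.015, -0.003, 0, 0.2, 6.8, -0.1, 0.03, 0.006, -0.002, 0, 0.2, 6.8, -0.1, 0.03, 0.003, -0.002, 0, 0.2, 6.8, -0.1, 0, 0, 0, 0, 0, 0]
}}

```text
clock: 44.58
tcp_pos: [0.5959, 0.3635, 0.3772]
orientation: [-0.002, 0.962, 0.273, -0.006]
wrist_force: [-0.5, 1.0, -0.8]
finger_gap: 0.0383
```

Run:
```python
from h import *
where(); h=[.5874,.3612]
w,pq=shot("wrist","w19")
print([wproj(st2w(.083,y,.336),pq).round(0).tolist() for y in(-.055,0,.055)])
g=w.astype(int).max(2)
u=[int(v) for v in wproj(st2w(.083,.045,.336),pq)]; print(u,[g[u[1],x] for x in range(u[0]-40,u[0]+41,4)])
plan([([*h,.375],down(32),-.1),([*h,.307],down(32),-.1)],step=.035)
```

```text
t 44.58 tcp [0.5959 0.3635 0.3772] yaw 31.7 z [-0.012 -0.    -1.   ] F [-0.5  1.  -0.8] gap 0.0383
[[304.0, 284.0], [302.0, 217.0], [301.0, 137.0]]
[300, 152] [np.int64(92), np.int64(92), np.int64(89), np.int64(93), np.int64(91), np.int64(89), np.int64(91), np.int64(94), np.int64(43), np.int64(77), np.int64(99), np.int64(91), np.int64(70), np.int64(40), np.int64(115), np.int64(105), np.int64(107), np.int64(107), np.int64(110), np.int64(116), np.int64(124)]
--
-0.1, -0.007, -0.002, 0.004, -0.4, 0.6, -0.3,
-0.1, 0, 0, 0.034, 0, 0, 0,
-0.1, 0, 0, 0.034, 0, 0, 0,
-0.1, 0, 0, 0, 0, 0, 0,
-0.1, 0, 0, 0, 0, 0, 0,
```

Bar edges at about 292 and 312 give a centre of 302, against the predicted 300–301. I align, descend and grip.

>>> {"api": "carry_out", "payload": {
  "moves": [-0.1, -0.008, -0.002, 0.002, -0.4, 0.6, -0.3, -0.1, 0, 0, 0, 0, 0, 0, -0.1, 0, 0, 0.034, 0, 0, 0, -0.1, 0, 0, 0.034, 0, 0, 0, -0.1, 0, 0, 0, 0, 0, 0]
}}

```text
clock: 45.25
tcp_pos: [0.5816, 0.3591, 0.3107]
orientation: [0.0, 0.96, 0.28, 0.001]
wrist_force: [0.3, 0.4, 1.4]
finger_gap: 0.0388
```

>>> {"api": "carry_out", "payload": {
  "moves": [-1, 0, 0, 0, 0, 0, 0, -1, 0, 0, 0, 0, 0, 0, -1, 0, 0, 0, 0, 0, 0, -1, 0, 0, 0, 0, 0, 0, -1, 0, 0, 0, 0, 0, 0],
  "squeeze": 40
}}

```text
clock: 45.88
tcp_pos: [0.5823, 0.3595, 0.3147]
orientation: [-0.0, 0.96, 0.28, 0.003]
wrist_force: [-2.3, 0.6, -4.3]
finger_gap: 0.01
```

```bash
cat > dn.py <<'E'
from h import *
where(); p,q=pose(); z0=.0709
u=np.array([np.cos(SX),np.sin(SX)]); L=.232; p0=np.array([.4012,.2463]); Q=down(32.3)
x=(p[:2]-p0)@u; f0=np.arctan2(p[2]-z0,L-x); r=np.hypot(p[2]-z0,L-x); print("phi",f0,"r",r)
import sys
off=p-np.array([*(p0+u*L*(1-np.cos(f0))),z0+L*np.sin(f0)]); print("off",off)
n=int(sys.argv[1])
plan([(np.array([*(p0+u*L*(1-np.cos(f))),z0+L*np.sin(f)])+off*(f/f0),Q,-1) for f in np.linspace(f0,0,n+1)[1:]],step=.06)
E
python3 dn.py 15
```

```text
t 45.88 tcp [0.5823 0.3595 0.3147] yaw 32.5 z [ 0.005  0.002 -1.   ] F [-2.3  0.6 -4.3] gap 0.01
phi 1.4955194167601316 r 0.24450877624159198
off [-0.00062173 -0.00077918  0.01247335]
--
-1, -0.023, 0, 0.004, 0.1, -0.3, 0.2,
-1, -0.022, 0, 0.006, 0, 0, 0,
-1, -0.022, 0, 0.008, 0, 0, 0,
-1, -0.021, 0, 0.01, 0, 0, 0,
-1, -0.02, 0, 0.012, 0, 0, 0,
--
-1, -0.019, 0, 0.014, 0, 0, 0,
-1, -0.017, 0, 0.016, 0, 0, 0,
-1, -0.016, 0, 0.018, 0, 0, 0,
-1, -0.014, 0, 0.019, 0, 0, 0,
-1, -0.012, 0, 0.021, 0, 0, 0,
--
-1, -0.01, 0, 0.022, 0, 0, 0,
-1, -0.008, 0, 0.023, 0, 0, 0,
-1, -0.006, 0, 0.023, 0, 0, 0,
-1, -0.003, 0, 0.024, 0, 0, 0,
-1, -0.001, 0, 0.024, 0, 0, 0,
```

>>> {"api": "carry_out", "payload": {
  "moves": [-1, -0.023, 0, 0.003, 0, 0, 0, -1, -0.022, 0, 0.005, 0, 0, 0, -1, -0.022, 0, 0.007, 0, 0, 0, -1, -0.021, 0, 0.009, 0, 0, 0, -1, -0.02, 0, 0.011, 0, 0, 0]
}}

```text
clock: 46.5
tcp_pos: [0.4985, 0.3078, 0.2855]
orientation: [-0.006, 0.96, 0.281, 0.017]
wrist_force: [0.3, 2.4, 6.5]
finger_gap: 0.0097
```

```bash
sed -i 's/z0=.0709/z0=.0825/; s/off\*(f\/f0)/off/' dn.py; python3 dn.py 11
```

```text
t 46.5 tcp [0.4985 0.3078 0.2855] yaw 32.7 z [ 0.03   0.021 -0.999] F [0.3 2.4 6.5] gap 0.0097
phi 1.048221957637247 r 0.23422113355442065
off [-0.00114181 -0.00026598  0.00192469]
--
-1, -0.019, 0, 0.011, -0.1, -2.1, 0.4,
-1, -0.017, 0, 0.014, 0, 0, 0,
-1, -0.016, 0, 0.015, 0, 0, 0,
-1, -0.014, 0, 0.017, 0, 0, 0,
-1, -0.013, 0, 0.018, 0, 0, 0,
--
-1, -0.011, 0, 0.019, 0, 0, 0,
-1, -0.009, 0, 0.02, 0, 0, 0,
-1, -0.007, 0, 0.021, 0, 0, 0,
-1, -0.005, 0, 0.021, 0, 0, 0,
-1, -0.003, 0, 0.022, 0, 0, 0,
--
-1, -0.001, 0, 0.022, 0, 0, 0,
-1, 0, 0, 0, 0, 0, 0,
-1, 0, 0, 0, 0, 0, 0,
-1, 0, 0, 0, 0, 0, 0,
-1, 0, 0, 0, 0, 0, 0,
```

>>> {"api": "carry_out", "payload": {
  "moves": [-1, -0.019, 0, 0.011, 0, -0.7, 0, -1, -0.017, 0, 0.014, 0, -0.7, 0, -1, -0.016, 0, 0.015, 0, -0.5, 0, -1, -0.014, 0, 0.017, 0, 0, 0, -1, -0.013, 0, 0.018, 0, 0, 0]
}}

```text
clock: 47.12
tcp_pos: [0.4358, 0.269, 0.2196]
orientation: [-0.004, 0.959, 0.282, 0.014]
wrist_force: [-6.3, -2.4, 8.5]
finger_gap: 0.0084
```

```bash
python3 dn.py 7
```

```text
t 47.12 tcp [0.4358 0.269  0.2196] yaw 32.8 z [ 0.024  0.016 -1.   ] F [-6.3 -2.4  8.5] gap 0.0084
phi 0.6232441502396393 r 0.23482069939576858
off [-0.00239976 -0.00048455  0.00164636]
--
-1, -0.012, 0, 0.017, 0, -1.6, 0.5,
-1, -0.01, 0, 0.018, 0, 0, 0,
-1, -0.008, 0, 0.019, 0, 0, 0,
-1, -0.006, 0, 0.02, 0, 0, 0,
-1, -0.005, 0, 0.02, 0, 0, 0,
--
-1, -0.003, 0, 0.02, 0, 0, 0,
-1, -0.001, 0, 0.021, 0, 0, 0,
-1, 0, 0, 0, 0, 0, 0,
-1, 0, 0, 0, 0, 0, 0,
-1, 0, 0, 0, 0, 0, 0,
```

>>> {"api": "carry_out", "payload": {
  "moves": [-1, -0.011, 0, 0.022, 0, -0.7, 0, -1, -0.009, 0, 0.022, 0, -0.7, 0, -1, -0.007, 0, 0.022, 0, 0, 0, -1, -0.005, 0, 0.021, 0, 0, 0, -1, -0.004, 0, 0.021, 0, 0, 0]
}}

```text
clock: 47.75
tcp_pos: [0.404, 0.2483, 0.1168]
orientation: [-0.0, 0.959, 0.283, 0.005]
wrist_force: [0.9, 0.7, 1.2]
finger_gap: -0.0004
```

```bash
python3 dn.py 3
```

```text
t 47.75 tcp [0.404  0.2483 0.1168] yaw 32.9 z [ 0.01   0.003 -1.   ] F [0.9 0.7 1.2] gap -0.0004
phi 0.1491096234492176 r 0.2310802375382485
off [ 0.00066889  0.00064532 -0.00013664]
--
-1, -0.002, 0, 0.011, 0.1, -0.6, 0.6,
-1, -0.001, 0, 0.011, 0, 0, 0,
-1, 0, 0, 0.012, 0, 0, 0,
-1, 0, 0, 0, 0, 0, 0,
-1, 0, 0, 0, 0, 0, 0,
```

The bar slipped out at the end of the arc and the fingers are now shut above it. I press it down the rest of the way with the closed fingertips, gently.

>>> {"api": "carry_out", "payload": {
  "moves": [-1, -0.003, 0, 0.004, 0, -0.5, 0, -1, -0.001, 0, 0.005, 0, 0, 0, -1, 0, 0, 0.004, 0, 0, 0, -1, 0, 0, 0.003, 0, 0, 0, -1, 0, 0, 0.002, 0, 0, 0]
}}

```text
clock: 48.38
tcp_pos: [0.4035, 0.2471, 0.1014]
orientation: [0.001, 0.959, 0.283, 0.004]
wrist_force: [-0.6, -0.4, 0.6]
finger_gap: 0.0001
```

Run:
```python
from h import *
where(); w,pq=shot("wrist","w20"); p,q=pq
u=np.array([np.cos(SX),np.sin(SX)]); print((p[:2]-SC)@u)
for row in (120,140,160):
    g=w[row].astype(int).max(1); print(row,[int(v) for v in g[270:370:4]])
```

```text
t 48.38 tcp [0.4035 0.2471 0.1014] yaw 32.9 z [ 0.009  0.001 -1.   ] F [-0.6 -0.4  0.6] gap 0.0001
-0.13251371845183302
120 [228, 223, 230, 227, 229, 229, 228, 229, 223, 225, 230, 226, 218, 227, 231, 232, 225, 227, 229, 217, 222, 225, 227, 221, 208]
140 [233, 228, 215, 228, 234, 230, 229, 235, 229, 103, 144, 138, 134, 126, 125, 128, 131, 130, 132, 129, 126, 132, 133, 132, 131]
160 [220, 229, 227, 222, 220, 227, 223, 227, 130, 126, 118, 116, 102, 77, 178, 232, 231, 223, 221, 224, 217, 221, 218, 217, 130]
```

Run:
```python
from h import *
pq=pose(); w=cv2.imread("pics/w20.png"); g=w.astype(int).max(2)
for z in (.104,.112,.12,.13): print(z,wproj([.3704,.2973,z],pq).round(1))
c=g[:,345]; d=np.where(c[100:200]<180)[0]+100; print("arm rows at col345",d.min(),d.max())
r=g[175]; d=np.where(r[270:345]<180)[0]+270; print("bar cols row175",d)
s,_=shot("scene","s20"); t,_=shot("top","t20")
```

```text
0.104 [313.8 143.5]
0.112 [313.8 145.7]
0.12 [313.8 148.1]
0.13 [313.8 151.5]
arm rows at col345 134 158
bar cols row175 [302 303 304 305 306 307 308 309 310 311 312 313 314 315 316 317 318 319
 320 321 322 323 324 325]
```

>>> {"api": "carry_out", "payload": {
  "moves": [-1, -0.003, 0, 0.003, 0, 0, 0, -1, 0, 0, 0.003, 0, 0, 0, -1, 0, 0, 0.002, 0, 0, 0, -1, 0, 0, 0.002, 0, 0, 0, -1, 0, 0, 0.002, 0, 0, 0]
}}

```text
clock: 49.15
tcp_pos: [0.4015, 0.2456, 0.0922]
orientation: [0.001, 0.959, 0.283, 0.006]
wrist_force: [-6.7, -3.6, 25.7]
finger_gap: 0.0003
```

Run:
```python
from h import *
where(); pq=pose(); w,_=shot("wrist","w21"); g=w.astype(int).max(2)
u=np.array([np.cos(SX),np.sin(SX)]); print((pq[0][:2]-SC)@u)
print(wproj([.3704,.2973,.104],pq).round(1))
c=g[:,345]; d=np.where(c[100:200]<180)[0]+100; print(d.min(),d.max())
print([int(x) for x in np.where(g[180,270:345]<180)[0]+270][::3])
g2=cv2.imread("pics/w2.png").astype(int).max(2); print("w2",[int(x) for x in np.where(g2[190,270:345]<180)[0]+270][::3], np.where(g2[100:200,345]<180)[0][[0,-1]]+100)
```

```text
t 49.15 tcp [0.4015 0.2456 0.0922] yaw 32.9 z [ 0.011  0.002 -1.   ] F [-6.7 -3.6 25.7] gap 0.0003
-0.13501441389842922
[319.  145.6]
134 158
[307, 310, 313, 316, 319, 322, 325, 328]
w2 [302, 305, 308, 311, 314, 317, 320, 323] [146 169]
```

The force has risen to 26 N, so the cover is against its stop. The bar width and position match the closed view. I lift off and back away.

>>> {"api": "carry_out", "payload": {
  "moves": [-1, 0, 0, -0.01, 0, 0, 0, -1, 0, 0, -0.03, 0, 0, 0, -1, 0, 0, -0.05, 0, 0, 0, -1, 0, 0, -0.05, 0, 0, 0, -1, 0, -0.03, -0.03, 0, 0, 0]
}}

```text
clock: 49.82
tcp_pos: [0.3819, 0.2692, 0.2649]
orientation: [0.001, 0.96, 0.282, 0.003]
wrist_force: [-0.1, 0.8, 0.1]
finger_gap: 0.0002
```

>>> {"api": "carry_out", "payload": {
  "moves": [-0.5, -0.02, -0.05, 0, 0, 0, 0, -0.5, -0.02, -0.05, 0, 0, 0, 0, -0.5, -0.01, -0.05, 0, 0, 0, 0, -0.5, 0, -0.04, 0, 0, 0, 0, -0.5, 0, 0, 0, 0, 0, 0]
}}

```text
clock: 50.45
tcp_pos: [0.2346, 0.4079, 0.2675]
orientation: [-0.0, 0.96, 0.281, 0.007]
wrist_force: [0.0, -1.8, -0.1]
finger_gap: 0.0211
```

Run:
```python
from h import *
where(); s,_=shot("scene","s22"); t,_=shot("top","t22")
s0=cv2.imread("pics/scene0.png"); t0=cv2.imread("pics/top0.png")
f=lambda im,x,y,w,h:cv2.resize(im[y:y+h,x:x+w],(400,300),interpolation=cv2.INTER_CUBIC)
cv2.imwrite("pics/c22.png",np.vstack([np.hstack([f(s,335,220,160,120),f(s0,335,220,160,120)]),np.hstack([f(s,150,100,180,135),f(t,105,90,180,135)])]))
# handle shift between start and now (template match)
for n,a,b,(x,y,w,h) in (("scene",s0,s,(388,228,58,24)),("top",t0,t,(180,200,60,50))):
    r=cv2.matchTemplate(b[y-15:y+h+15,x-15:x+w+15],a[y:y+h,x:x+w],cv2.TM_CCOEFF_NORMED); _,v,_,l=cv2.minMaxLoc(r); print(n,"handle shift",l[0]-15,l[1]-15,round(v,3))
```

```text
t 50.45 tcp [0.2346 0.4079 0.2675] yaw 32.7 z [ 0.012  0.004 -1.   ] F [ 0.  -1.8 -0.1] gap 0.0211
scene handle shift 0 0 0.992
top handle shift 0 0 0.99
```

View pics/c22.png

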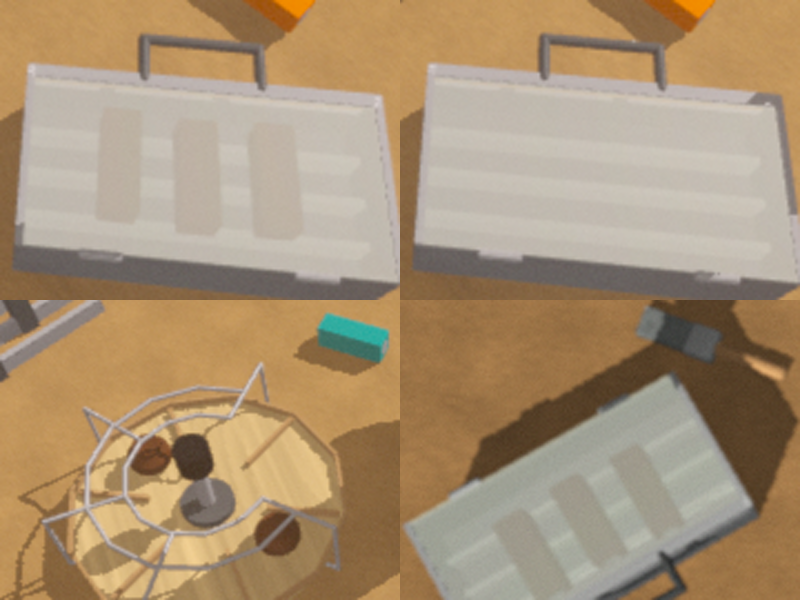

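The cover is back to its starting image with zero handle shift in both views. Three legs show flat under it and both feet stand in the carousel. Handing in.

```bash
python3 -c "
from workcell import env
print(env.hand_in())"
```

```text
the job is handed in; nothing more can be done
None
```

I raised the cover to about 1.51 rad and moved the three square legs that were there onto the rails. I turned the carousel by its knob (+59°, then −181°) to bring the second and third round to the gap. I then lowered the cover and handed in at about 50 s; the hand-in reports no verdict.

**Last checks, from the final images:**
- **Cover:** closed. The handle matched its starting image with 0 px shift in both fixed views, and pressing it down met 26 N of resistance.
- **Legs:** all three lie flat and front to back, side by side on the rails under the cover.
- **Feet and arm:** both round feet stand in the carousel, and the arm is clear.
- **Bystanders:** I never brought the arm near the can, sanding block or brush, but I did not measure their positions at the end.

**What disagreed or went wrong:**
- **Fingertip reach:** the real fingertips reached about 20 mm less than stated, so the first grip on the handle closed on nothing. I went deeper and gripped it.
- **Lowering the cover:** the bar slipped out of the jaws near the end, so I pressed the cover shut with the closed fingers.
- **Finger gap:** readings ran about 1–2 mm below the true width.

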